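# Lock the vial carrier's gate with its spring cotter

## Robot

A 6-joint arm with a two-finger parallel gripper is mounted at the origin on a cart in front of the work surface, level with it; the furniture and walls round the work are solid. World frame = base frame: x ahead of the robot, y to its left, z up, the work surface at z = 0. Lengths are in m, angles in rad, forces in N, time in s.
With the tool pointing down it reaches from about 0.375 to 0.75 m from the base axis. Payload 9 kg.
Tool frame: the origin (TCP) lies at the very end of the fingers, on their centre line; the grasp point (between the pads) lies behind it (arm.grip_point_offset is the x of the grasp point in the tool frame, in m); x points along the fingers, z is the direction in which the jaws open and shut, and the axes are right-handed (so a half turn about x gives the same grasp; the last joint's range is limited). The gripper opens to 85 mm and grips with 20 to 120 N. Pads are 22 mm wide; open, the fingers measure 114 mm over their backs; the gripper's body (76 mm by 85 mm) begins 54 mm behind the grasp point. The pads swing forward as they close: fully open they stand 13 mm farther back than shut.
Start: joints at [-1.562, 0.104, 0.097, 1.564, 0, 1.353], TCP at [0.135, -0.585, 0.201] pointing down, gripper open.
Joint ranges: [-2.99, 2.99], [-0.84, 1.86], [-1.1, 1.16], [-1.84, 2.11], [-1.51, 1.56], [-3.14, 3.14]. Speed limits (rad/s): [2.22, 2.22, 2.57, 3.14, 3.14, 3.14].

## Interface

Orientations are given as a rotation vector (axis times angle).
In Python, from rig import arm, viewer gives the robot as it stands.
- The arm moves only by the tool apply_moves, never from a script. Its argument "deltas" is a list of rows, each a list of 7 numbers: the shift along the tool's x, y, z in cm, then the turn, a rotation vector about the tool's x, y, z in degrees, then the finger opening in cm, from 0 to 8.54. In form: [[dx, dy, dz, rx, ry, rz, claw], ...]. A call has 1 to 10 rows; each row is the pose to reach, as a shift and turn from the pose commanded when the call began, along the tool's axes at that moment; what a row does not reach only later rows make up. A row lasts 1/8 s, in which the tool goes at most 62.5 mm and 10.7 degrees, less where a joint would pass 70% of its speed; a pose out of reach is approached as far as the arm can. A call with a gripper value outside its range is refused whole. The fingers move at their own pace and stop on an object; "newtons" is the grip in N (left out, the last holds). Time passes only in rows, so rows that repeat a pose let the fingers close. It gives the time, the measured TCP pose, the force and the opening at its end, in the units of the state.
- arm.sense(): the state, without advancing time (a new reading comes with each control period).
- viewer.snapshot(name): name is "scene" or "top" or "wrist"; returns a dict with "color" (384x512x3 uint8, blue, green, red), "range_z" (384x512 float32, m along the optical axis (not along the pixel's ray), 0 where there is no reading), "vfov" (degrees; the focal length in pixels is half the picture's height over the tangent of half this angle, whatever the lens; pixels are square), "cx", "cy" (the principal point, pixels), "world_to_cam" (4x4, takes a point from world to camera coordinates); the wrist camera has in their place "T_tool_cam" (4x4, takes a point from camera to tool coordinates, whose origin is the TCP and whose axes are the tool frame's). Camera axes: x right, y down, z forward; pixel columns grow to the right and rows downward; lengths in m; the calibration is good to about 2 mm. A picture is of the moment at which its call begins: read the wrist's pose just before it.
- arm.job_done(): hands the job in, once; it reports no verdict.
The state is a dict: "time": time; "q": joint angles; "qd": joint speeds; "joint_torque": joint torques, N m; "tool_pos": TCP position; "orientation": TCP orientation; "ft_force": force on the tool from outside, world axes, zero at the start; "wrist_torque": the same for the moment, N m; "opening": opening from 0.0 (shut) to 1.0 (fully open).
Only numpy, scipy, OpenCV 4.12 (cv2) and the standard library are available. Lean on these libraries where they do the work, as an engineer would, in place of code of your own. Each camera call takes 0.05 s, during which the arm holds its last target.

## Task

Get the vial carrier ready to be carried: swing its front gate fully shut, so that the steel pin stands through the gate's eye. Then take the spring cotter by its black grip from the grey stand and push its straight leg down through the cross hole of the pin, square across the pin, until the bow snaps round the pin's side, and let go.

Things in the scene. Friction and masses are not known exactly. Their poses are not given: they have to be found in the camera images.
- gate (a joint): opening angle (rad) of the carrier's gate, an aluminium bar 6 mm thick, 44 to 66 mm above the desk (at its free end an eye, 40 to 70 mm), on an upright hinge at the carrier's left front post. 0: shut, against a stop; grows to 1.3 as the free end swings out towards the robot. Starts 0.5 to 1.0 open, stays where it is left; 1 to 3 N move it
- gate_hinge (a point): point on the gate's upright hinge axis, 55 mm above the desk, fixed to the carrier. Its axes are the carrier's: x front to back, y to the carrier's left, z up. From above, the gate runs from here along carrier -y when shut, along (-sin a, -cos a) in carrier x, y when open by a. The carrier (tray 170 mm wide, 90 mm deep, posts 68 mm, vials up to 78 mm high) is fixed
- gate_mid (a point): middle of the gate's outer (front) face, half-way up, 85 mm from the hinge axis; its axes turn with the gate: -x points out of the outer face, -y along the gate to its free end. Push here along +x to shut the gate. The eye lies 150 mm from the hinge axis
- pin_hole (a point): centre of the cross hole of the level steel pin at the carrier's right front post; axes are the carrier's. Pin: 18 mm diameter, axis 55 mm above the desk, pointing to carrier -x, its end 16 mm beyond the hole. The hole runs vertically right through, 6 mm square, its top mouth (9 mm above this point) countersunk to 11 mm. The shut gate's outer face is 10 mm behind this point
- clip_grip (a point): centre of the spring cotter's black grip, 28 wide (x), 16 thick (y), 28 high (z) mm. It stands upright, leg down, in a fixed grey stand; the grip rests on the stand's top (72 mm high, 12 mm thick, so fingers can straddle it): grasp from above across the 16 mm. Straight leg: 4 mm wire down from the grip's middle, tip 77 mm below this point. Bow bulges to +x, 14 mm off the leg, low end 67 mm below
- clip_seat (a point): point on the axis of the cotter's straight leg, 42 mm below the centre of the grip, 35 mm above the leg's tip; axes as clip_grip. When the cotter is seated, this point lies at pin_hole, with the cotter's z up and its x along the carrier's y, either way round (bow on either side of the pin); a spring coil then stops on top of the pin
- clip_bow (a joint): the cotter's springy bow: 0 at rest, about 0.12 rad when spread over the widest part of the pin while it is pushed down, and back to nearly 0 when it has snapped round the pin's side. Spreading it takes about 7 to 12 N of downward push, over the last 24 mm of travel

How it is judged:
By the outcome, as a careful person would: the job done as asked, in the order asked, and still so for the second after the job is handed in, with the robot touching nothing.
It also fails if it takes over 54 s, if anything falls off the work surface, if the arm or the gripper's body presses on something with over 40 N, if the wrist force passes 120 N, or if a joint passes its speed limit or range.

## Working session

There is one attempt and no reset: what is moved stays moved. The work goes in short steps, Python scripts to look and compute and a tool call to move; the robot and the scene stay as the last step left them, time stands still between calls to the robot, and variables do not carry over. Pictures are saved under pics/ and viewed, and the job is handed in when it is done.

Besides the shell and the picture viewer there is one more tool, called in YAML: its name, and indented under it one key for each argument. apply_moves: Moves the arm, as the interface text tells. Its arguments: {"type":"object","properties":{"deltas":{"type":"array"},"newtons":{"type":"number"}},"required":["deltas"]}

```bash
mkdir -p pics; ls; python3 - <<'E'
from rig import arm, viewer
import cv2
s=arm.sense();print(s['time'],s['tool_pos'],s['orientation'],s['opening'],arm.grip_point_offset)
import pickle
for n in ("scene","top"):
    d=viewer.snapshot(n);cv2.imwrite(f"pics/{n}0.png",d['color']);pickle.dump(d,open(f"{n}0.pkl","wb"))
    print(n,d['vfov'],d['cx'],d['cy'],d['world_to_cam'])
E
```

```text
pics
0.0 [ 0.13493155 -0.58424432  0.20061083] [ 1.04151791  1.30885774 -1.03972514] 1.0029245019095168 -0.0187
scene 49.773890533790414 253.05734150440495 189.12411515924447 [[ 0.78277408 -0.6221264   0.01494923 -0.4179833 ]
 [-0.34087663 -0.44874937 -0.82609148  0.30164135]
 [ 0.52064177  0.64154715 -0.56333773  0.62231285]
 [ 0.          0.          0.          1.        ]]
top 47.7837004194394 253.10480975727813 180.67999899406198 [[ 0.02396231 -0.99969563  0.00586992 -0.0149368 ]
 [-0.98390585 -0.02462303 -0.17698301  0.56311756]
 [ 0.17707368 -0.00153452 -0.9841964   1.107091  ]
 [ 0.          0.          0.          1.        ]]
```

View pics/scene0.png

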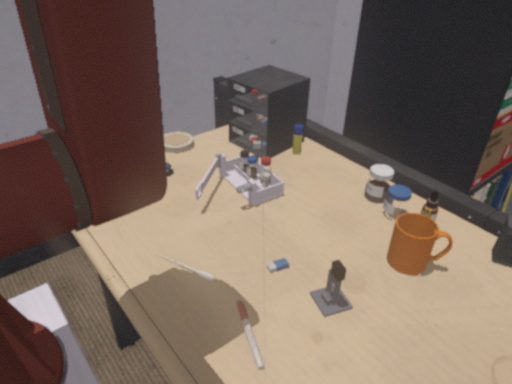

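View pics/top0.png

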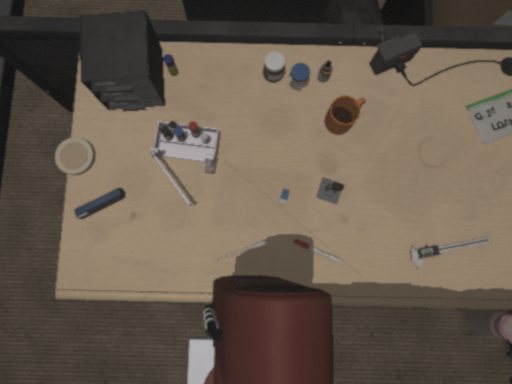

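The top view shows the carrier at about (187,145) with the gate open from (155,152) to (190,202), the pin at (210,165), and the stand and cotter at (331,189). Next I'll zoom in.

```bash
cat > h.py <<'E'
import numpy as np,cv2,pickle
def K(d):
    f=d['color'].shape[0]/2/np.tan(np.radians(d['vfov'])/2);return f,d['cx'],d['cy']
def ray(d,u,v,T=None):
    f,cx,cy=K(d);M=np.linalg.inv(d['world_to_cam']) if T is None else T
    return M[:3,3],M[:3,:3]@np.array([(u-cx)/f,(v-cy)/f,1.])
def onz(d,u,v,z,T=None):
    o,r=ray(d,u,v,T);return o+r*(z-o[2])/r[2]
def depthpt(d,u,v,T=None):
    o,r=ray(d,u,v,T);return o+r*d['range_z'][int(v),int(u)]
def proj(d,p,T=None):
    M=d['world_to_cam'] if T is None else np.linalg.inv(T)
    f,cx,cy=K(d);c=M[:3,:3]@p+M[:3,3];return np.array([f*c[0]/c[2]+cx,f*c[1]/c[2]+cy])
def tri(*rays):
    A=np.zeros((3,3));b=np.zeros(3)
    for o,r in rays:
        r=r/np.linalg.norm(r);P=np.eye(3)-np.outer(r,r);A+=P;b+=P@o
    return np.linalg.solve(A,b)
def crop(d,x0,y0,w,h,s,name):
    im=cv2.resize(d['color'][y0:y0+h,x0:x0+w],None,fx=s,fy=s,interpolation=cv2.INTER_CUBIC);im=cv2.convertScaleAbs(im,alpha=1.4)
    cv2.imwrite('pics/'+name,im)
def load(n): return pickle.load(open(n+'.pkl','rb'))
E
python3 - <<'E'
from h import *
t=load('top0');s=load('scene0')
crop(t,140,110,80,100,6,'c1.png');crop(t,305,165,50,50,8,'c2.png')
crop(s,185,140,110,75,7,'c3.png');crop(s,300,250,60,70,8,'c4.png')
for p in [(155,152),(190,202),(210,165),(331,182),(337,187)]:print(p,onz(t,*p,.06).round(3),depthpt(t,*p).round(3))
E
```

```text
(155, 152) [0.633 0.263 0.06 ] [0.629 0.26  0.075]
(190, 202) [0.501 0.163 0.06 ] [0.5   0.162 0.064]
(210, 165) [0.601 0.115 0.06 ] [0.6   0.114 0.067]
(331, 182) [ 0.563 -0.207  0.06 ] [ 0.573 -0.218  0.004]
(337, 187) [ 0.55  -0.223  0.06 ] [ 0.543 -0.215  0.099]
```

```bash
cd pics; python3 -c "
import cv2,numpy as np
a=[cv2.imread(f'c{i}.png') for i in (1,2)]
h=600;w=sum(i.shape[1] for i in a);o=np.zeros((h,w,3),np.uint8);x=0
for i in a:o[:i.shape[0],x:x+i.shape[1]]=i;x+=i.shape[1]
cv2.imwrite('c12.png',o[:, :800])
print(o.shape)"
```

```text
(600, 880, 3)
```

View pics/c1.png

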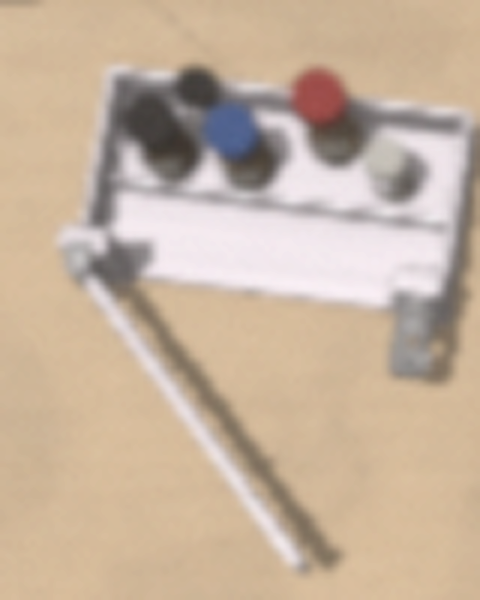

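View pics/c2.png

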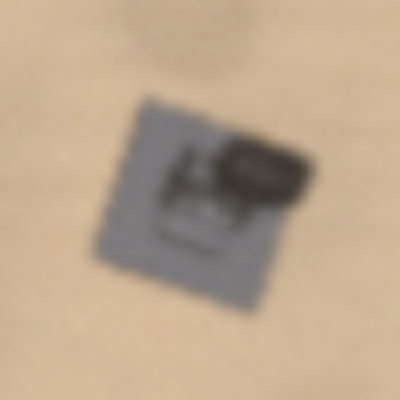

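View pics/c3.png

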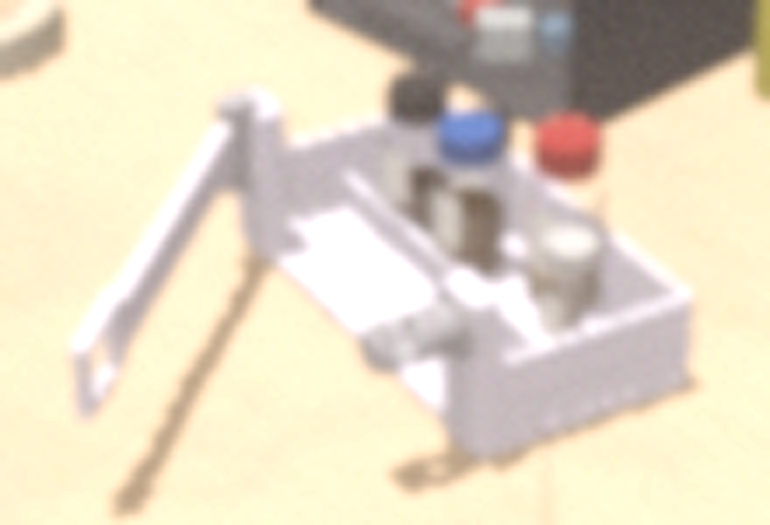

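View pics/c4.png

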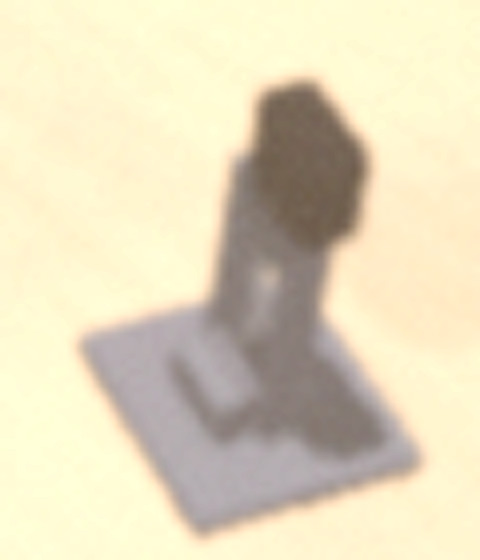

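```bash
python3 - <<'E'
from h import *
from scipy.spatial.transform import Rotation as R
t=load('top0')
f=lambda x,y,z:onz(t,140+x/6,110+y/6,z)
print('gate',f(88,268,.066),f(303,567,.07))
g=f(303,567,.07)-f(88,268,.066);print(np.degrees(np.arctan2(g[1],g[0])),np.linalg.norm(g))
fl,fr=f(115,275,.0),f(400,305,.0)
for n,a,b in (('front',(130,278),(380,302)),('divider',(120,187),(445,228)),('back',(115,70),(470,112)),('right',(470,115),(445,275)),('left',(118,80),(90,225))):
    v=f(*b,.03)-f(*a,.03);print(n,np.degrees(np.arctan2(v[1],v[0])))
print('pin end top',f(411,340,.064),'post',f(80,250,.068))
print('grip',onz(t,305+260/8,165+172/8,.1))
for a,b in (((97,260),(258,312)),((148,97),(300,148)),((97,260),(148,97))):
    v=onz(t,305+b[0]/8,165+b[1]/8,.004)-onz(t,305+a[0]/8,165+a[1]/8,.004);print(np.degrees(np.arctan2(v[1],v[0])))
print(R.from_rotvec([1.0415,1.3089,-1.0397]).as_matrix().round(3))
E
```

```text
gate [0.62418082 0.26217594 0.066     ] [0.49288724 0.15985866 0.07      ]
-142.0706595977787 0.16650173802921892
front -94.16145164350186
divider -95.9335404355766
back -95.52072683732025
right 173.61707806074702
left 173.0022253253122
pin end top [0.59563106 0.11803035 0.064     ] post [0.63179418 0.26577171 0.068     ]
grip [ 0.54467543 -0.21660719  0.1       ]
-106.76428948709395
-107.5767952565133
-17.221978200740352
[[-0.     0.974  0.225]
 [ 0.001  0.225 -0.974]
 [-1.     0.    -0.001]]
```

apply_moves:
  deltas:
    - [-5,42,-30,0,0,0,8]
    - [-5,42,-30,0,0,0,8]
    - [-5,42,-30,0,0,0,8]
    - [-5,42,-30,0,0,0,8]
    - [-5,42,-30,0,0,0,8]
    - [-5,42,-30,0,0,0,8]
    - [-5,42,-30,0,0,0,8]
    - [-5,42,-30,0,0,0,8]
    - [-5,42,-30,0,0,0,8]
    - [-5,42,-30,0,0,0,8]

```text
time: 1.35
tool_pos: [0.477, -0.1972, 0.2511]
orientation: [1.039, 1.309, -1.039]
ft_force: [-0.8, -0.5, 0.7]
opening: 0.94
```

```bash
cat > w.py <<'E'
import sys,pickle,cv2,numpy as np
from rig import arm, viewer
from scipy.spatial.transform import Rotation as R
n=sys.argv[1]
s=arm.sense();d=viewer.snapshot('wrist')
W=np.eye(4);W[:3,:3]=R.from_rotvec(s['orientation']).as_matrix();W[:3,3]=s['tool_pos']
T=W@d['T_tool_cam'];d['world_to_cam']=np.linalg.inv(T)
pickle.dump(d,open(n+'.pkl','wb'));cv2.imwrite('pics/'+n+'.png',d['color'])
print(s['time'],s['tool_pos'],W[:3,:3].round(3).tolist(),s['opening'],s['ft_force'],s['q'])
print('Ttc',d['T_tool_cam'].round(4).tolist(),d['vfov'])
E
python3 w.py w0
```

```text
1.35 [ 0.47702788 -0.19719719  0.2510856 ] [[-0.001, 0.974, 0.227], [0.0, 0.227, -0.974], [-1.0, -0.001, -0.0]] 0.9399302446464818 [-0.80996871 -0.47607006  0.7138017 ] [-6.45593634e-01 -1.32824902e-01 -4.69389284e-02  1.65723764e+00
 -2.85622054e-04  2.26700196e+00]
Ttc [[-0.0003, -0.2602, 0.9656, -0.1717], [-0.0002, -0.9656, -0.2602, 0.0653], [1.0, -0.0002, 0.0002, -0.0009], [0.0, 0.0, 0.0, 1.0]] 59.203393839234735
```

View pics/w0.png

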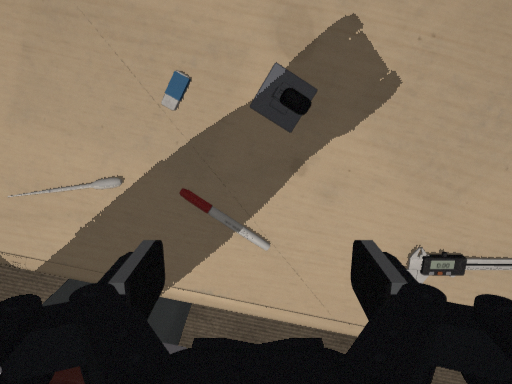

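The wrist view shows the cotter's black grip at about (295,100), with the stand tilted.

```bash
python3 - <<'E'
from h import *
w=load('w0');crop(w,240,50,90,90,6,'w0c.png')
g=w['color'][60:140,240:340].max(2);print(np.sort(g.ravel())[::200])
m=(g<28).astype(np.uint8);n,l,st,c=cv2.connectedComponentsWithStats(m);print(st,c+[240,60])
i=1+st[1:,4].argmax();r=cv2.minAreaRect(np.argwhere(l==i)[:,::-1].astype(np.float32));b=cv2.boxPoints(r)+[240,60];print(r,b)
P=np.array([onz(w,*q,.1) for q in b]);print(P.round(4),P.mean(0))
for k in range(4):
  v=P[(k+1)%4]-P[k];print(np.linalg.norm(v),np.degrees(np.arctan2(v[1],v[0])))
print(depthpt(w,294,97))
E
```

```text
[  0  11  15  40  48  49  50  51  51  52  52  53  79  89  90  90  91  91
  91  92  92  92  93  93  93  94  94  94  95  95  95  96  96  97 102 164
 166 168 169 171]
[[   0    0  100   80 7463]
 [  40   28   31   27  537]] [[289.11255527  99.40600295]
 [294.88454376 100.80633147]]
((54.769229888916016, 40.84614562988281), (30.508512496948242, 18.859806060791016), 33.6900634765625) [[276.84615326 100.23075867]
 [287.30769348  84.53845406]
 [312.69230652 101.46153259]
 [302.2307663  117.15383911]]
[[ 0.5444 -0.199   0.1   ]
 [ 0.56   -0.205   0.1   ]
 [ 0.5509 -0.2315  0.1   ]
 [ 0.535  -0.2258  0.1   ]] [ 0.54755691 -0.21530439  0.1       ]
0.01666383512466842 -20.92738439779047
0.02805714406690929 -108.97993098626702
0.016868615284865194 160.2001394517742
0.028382837252589867 70.59073734570141
[ 0.55081089 -0.21378151  0.09895374]
```

View pics/w0c.png

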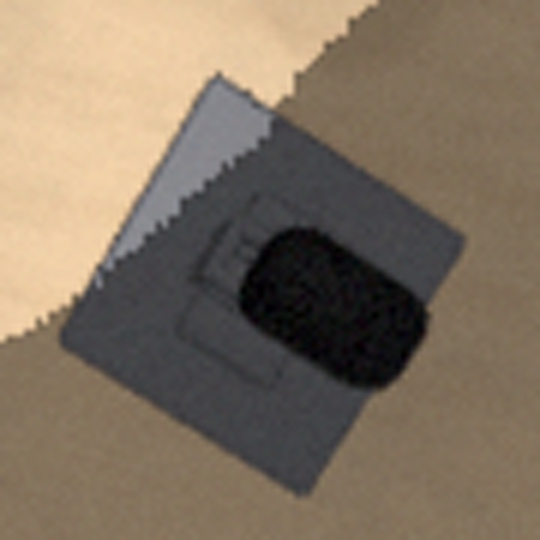

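apply_moves:
  deltas:
    - [0,12.2,-42,19,0,0,0]
    - [0,12.2,-42,19,0,0,0]
    - [0,12.2,-42,19,0,0,0]
    - [0,12.2,-42,19,0,0,0]
    - [0,12.2,-42,19,0,0,0]
    - [0,12.2,-42,19,0,0,0]
    - [0,12.2,-42,19,0,0,0]
    - [0,12.2,-42,19,0,0,0]
    - [0,12.2,-42,19,0,0,0]
    - [0,12.2,-42,19,0,0,0]

```text
time: 2.65
tool_pos: [0.499, 0.1366, 0.2514]
orientation: [1.259, 1.239, -1.2]
ft_force: [1.2, 0.2, 0.3]
opening: -0.003
```

```bash
python3 w.py w1
```

```text
2.65 [0.49899448 0.13659889 0.2514073 ] [[-0.001, 1.0, -0.018], [0.05, -0.018, -0.999], [-0.999, -0.002, -0.05]] -0.0030171452822091035 [1.18594845 0.21266972 0.25165092] [-0.0194199  -0.14049781 -0.05414168  1.6594414   0.05002972  3.14055927]
Ttc [[-0.0004, -0.2601, 0.9656, -0.1716], [-0.0002, -0.9656, -0.2601, 0.0651], [1.0, -0.0003, 0.0003, -0.0008], [0.0, 0.0, 0.0, 1.0]] 59.203393839234735
```

View pics/w1.png

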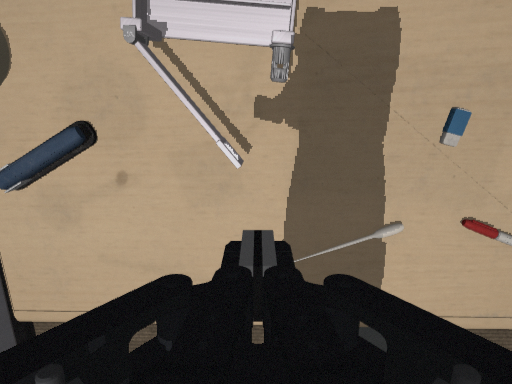

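```bash
python3 - <<'E'
from h import *
w=load('w1');crop(w,115,0,200,90,4,'w1c.png');crop(w,115,0,100,90,4,'w1d.png')
E
```

```text
(no output)
```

View pics/w1c.png

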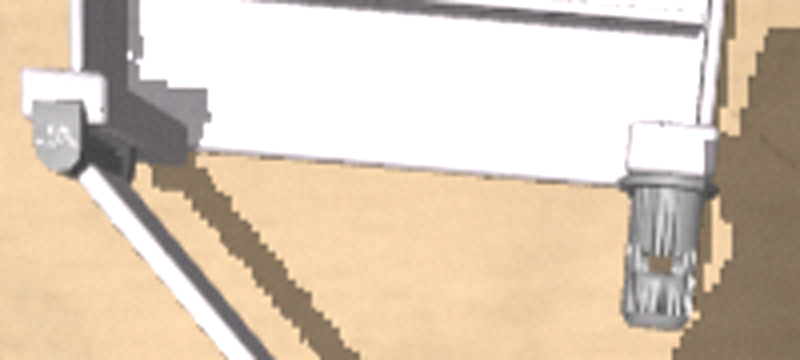

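```bash
python3 - <<'E'
from h import *
from scipy.spatial.transform import Rotation as R
w=load('w1');f=lambda x,y,z:onz(w,115+x/4,y/4,z)
print('hole',f(660,263,.06),f(660,263,.064)); print('pin end',f(656,325,.055),'base',f(665,185,.055))
print('hinge',f(62,135,.066))
a,b=f(200,152,.004),f(610,184,.004);v=b-a;print('front',np.degrees(np.arctan2(*v[1::-1])))
a,b=f(240,2,.03),f(700,30,.03);v=b-a;print('div',np.degrees(np.arctan2(*v[1::-1])))
a,b=f(665,195,.064),f(656,310,.064);v=a-b;print('pin',np.degrees(np.arctan2(*v[1::-1])))
a,b=onz(w,130,34,.066),onz(w,237,163,.07);v=b-a;print('gate',b,np.degrees(np.arctan2(*v[1::-1])),np.linalg.norm(v))
M=np.array([[-.001,1,-.018],[.05,-.018,-.999],[-.999,-.002,-.05]])
c,s=np.cos(np.radians(-6)),np.sin(np.radians(-6))
D=np.array([[0,-s,c],[0,c,s],[-1,0,0]])
print(np.linalg.det(D),np.degrees(R.from_matrix(M.T@D).as_rotvec()))
for p in ([.535,.245,.20],):print(100*M.T@(np.array(p)-[.499,.1366,.2514]))
E
```

```text
hole [0.59701316 0.12219228 0.06      ] [0.59665251 0.12225165 0.064     ]
pin end [0.58239923 0.12316819 0.055     ] base [0.61593464 0.12083863 0.055     ]
hinge [0.62968838 0.26977722 0.066     ]
front -95.61189070949406
div -94.8935525763972
pin -4.823820183312137
gate [0.49993674 0.16802651 0.07      ] -141.70597958541043 0.16509918504119428
1.0 [-85.01265041  -2.40104256  -2.03498287]
[  5.67326   3.41516 -10.63696]
```

apply_moves:
  deltas:
    - [8,2.5,-8,-50,-1.5,-1.5,0]
    - [12.5,3.4,-10.8,-85,-2.4,-2,0]
    - [12.5,3.4,-10.8,-85,-2.4,-2,0]
    - [12.5,3.4,-10.8,-85,-2.4,-2,0]
    - [12.5,3.4,-10.8,-85,-2.4,-2,0]
    - [12.5,3.4,-10.8,-85,-2.4,-2,0]
    - [12.5,3.4,-10.8,-85,-2.4,-2,0]
    - [12.5,3.4,-10.8,-85,-2.4,-2,0]
    - [12.5,3.4,-10.8,-85,-2.4,-2,0]
    - [12.5,3.4,-10.8,-85,-2.4,-2,0]

```text
time: 3.95
tool_pos: [0.5346, 0.2506, 0.132]
orientation: [0.086, 1.569, -0.085]
ft_force: [0.3, 0.2, -0.7]
opening: 0.001
```

```bash
python3 w.py w2
```

```text
3.95 [0.53457531 0.2505713  0.13196703] [[0.0, 0.108, 0.994], [0.001, 0.994, -0.108], [-1.0, 0.001, 0.0]] 0.0014544553145791786 [ 0.30324259  0.21757064 -0.73333   ] [ 2.16704506e-01  7.18241703e-02 -6.25573843e-02  1.43612304e+00
  5.11590681e-04  1.89580692e+00]
Ttc [[0.0004, -0.2601, 0.9656, -0.1717], [-0.0002, -0.9656, -0.2601, 0.0663], [1.0, -0.0001, -0.0004, -0.0006], [0.0, 0.0, 0.0, 1.0]] 59.203393839234735
```

View pics/w2.png

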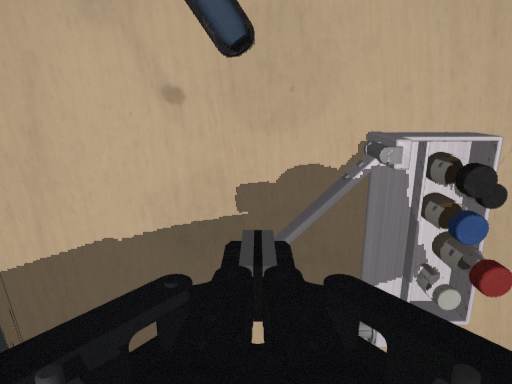

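apply_moves:
  deltas:
    - [4.2,0,0,0,0,0,0]
    - [8.4,0,0,0,0,0,0]
    - [8.4,-1,1,0,0,0,0]
    - [8.4,-1.9,1.8,0,0,0,0]
    - [8.4,-2.8,2.8,0,0,0,0]
    - [8.4,-3.6,3.8,0,0,0,0]
    - [8.4,-4.4,4.8,0,0,0,0]
    - [8.4,-5.2,5.6,0,0,0,0]
    - [8.4,-5.9,6.3,0,0,0,0]
    - [8.4,-5.9,6.3,0,0,0,0]

```text
time: 5.25
tool_pos: [0.5913, 0.185, 0.0478]
orientation: [0.083, 1.569, -0.082]
ft_force: [0.5, -0.5, 1.1]
opening: -0.0
```

```bash
python3 w.py w3; python3 - <<'E'
from rig import viewer
from h import *
d=viewer.snapshot('top');pickle.dump(d,open('t3.pkl','wb'));crop(d,140,110,80,100,6,'t3.png')
E
```

```text
5.25 [0.59134949 0.18498581 0.04781123] [[0.0, 0.105, 0.994], [0.0, 0.994, -0.105], [-1.0, 0.0, -0.0]] -7.800339230330408e-05 [ 0.54800346 -0.47527535  1.13262655] [ 9.21849205e-02  1.91192014e-01 -8.72285899e-02  1.29231165e+00
  4.92275566e-04  1.76801754e+00]
Ttc [[0.0004, -0.2601, 0.9656, -0.1717], [-0.0002, -0.9656, -0.2601, 0.0663], [1.0, -0.0001, -0.0004, -0.0006], [0.0, 0.0, 0.0, 1.0]] 59.203393839234735
```

View pics/w3.png

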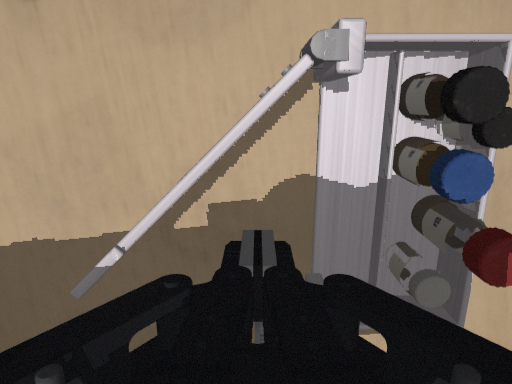

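View pics/t3.png

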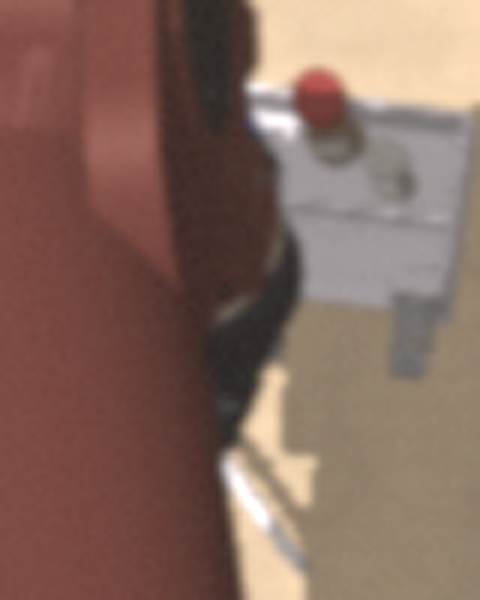

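```bash
python3 - <<'E'
from h import *
w=load('w3')
for u,v,z in ((330,48,.068),(85,290,.07),(125,245,.068),(210,160,.066)):print((u,v),onz(w,u,v,z).round(4),depthpt(w,u,v).round(4))
print(proj(w,np.array([.59135,.18499,.0478])))
w=load('w2');print(proj(w,np.array([.53457,.25057,.132])),proj(w,np.array([.53457,.25057,.05])))
for p in ([.629,.267,.066],[.562,.214,.066],[.5,.168,.07]):print(proj(w,np.array(p)))
E
```

```text
(330, 48) [0.63   0.2688 0.068 ] [0.6292 0.2683 0.0715]
(85, 290) [0.5028 0.1694 0.07  ] [0.5028 0.1694 0.07  ]
(125, 245) [0.5267 0.1904 0.068 ] [0.5257 0.1895 0.066 ]
(210, 160) [0.5733 0.227  0.066 ] [0.5731 0.2268 0.0651]
[258.6241357  227.13613538]
[258.61898901 227.1724608 ] [258.2866384  188.90398008]
[388.15026143 158.39715973]
[299.62949922 237.00442369]
[225.8607712 301.1930326]
```

The gate hasn't moved, and the finger is now on its inner side. I'll lift, go back and repeat the push in smaller steps.

apply_moves:
  deltas:
    - [-5,0,0,0,0,0,0]
    - [-7.5,0,0,0,0,0,0]
    - [-7.5,0,0,0,0,0,0]
    - [-7.5,3,-3,0,0,0,0]
    - [-7.5,6.0,-6.0,0,0,0,0]
    - [-7.5,6,-6,0,0,0,0]
    - [-4,6,-6,0,0,0,0]
    - [-0.5,6,-6,0,0,0,0]
    - [0,6,-6,0,0,0,0]
    - [0,6,-6,0,0,0,0]

```text
time: 6.6
tool_pos: [0.5377, 0.2512, 0.0482]
orientation: [0.082, 1.569, -0.082]
ft_force: [0.0, -0.6, -0.6]
opening: 0.004
```

```bash
python3 w.py w4
```

```text
6.6 [0.5377038  0.25121753 0.04816657] [[-0.0, 0.104, 0.995], [0.0, 0.995, -0.104], [-1.0, 0.0, -0.0]] 0.0036146175041954333 [ 0.02070942 -0.61135754 -0.5694343 ] [ 2.16688922e-01  1.13263320e-01 -1.71856770e-01  1.28568457e+00
  4.13967558e-04  1.89195418e+00]
Ttc [[0.0004, -0.2601, 0.9656, -0.1717], [-0.0002, -0.9656, -0.2601, 0.0663], [1.0, -0.0001, -0.0004, -0.0006], [0.0, 0.0, 0.0, 1.0]] 59.203393839234735
```

View pics/w4.png

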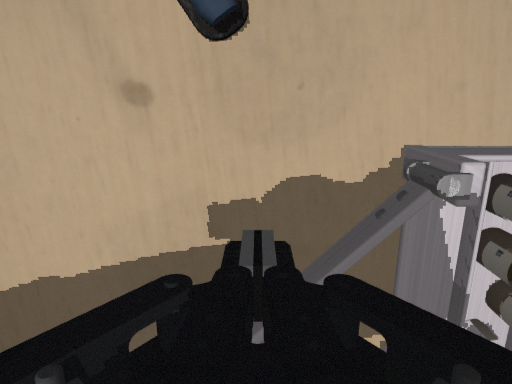

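apply_moves:
  deltas:
    - [0,-0.7,0.7,0,0,0,0]
    - [0,-1.4,1.4,0,0,0,0]
    - [0,-2.0,2.0,0,0,0,0]
    - [0,-2.5,2.5,0,0,0,0]
    - [0,-2.5,2.5,0,0,0,0]

```text
time: 7.28
tool_pos: [0.5602, 0.2235, 0.0479]
orientation: [0.083, 1.569, -0.082]
ft_force: [0.2, -1.2, -0.0]
opening: -0.0
```

```bash
python3 w.py w5
```

```text
7.275 [0.56024112 0.22350046 0.04792113] [[0.0, 0.105, 0.994], [0.001, 0.994, -0.105], [-1.0, 0.001, 0.0]] -0.00048221649894774043 [ 1.62406342e-01 -1.17640977e+00 -3.58722365e-04] [ 1.62758759e-01  1.41903775e-01 -1.41399927e-01  1.28721347e+00
  4.93934863e-04  1.83861677e+00]
Ttc [[0.0004, -0.2601, 0.9656, -0.1717], [-0.0002, -0.9656, -0.2601, 0.0663], [1.0, -0.0001, -0.0004, -0.0006], [0.0, 0.0, 0.0, 1.0]] 59.203393839234735
```

View pics/w5.png

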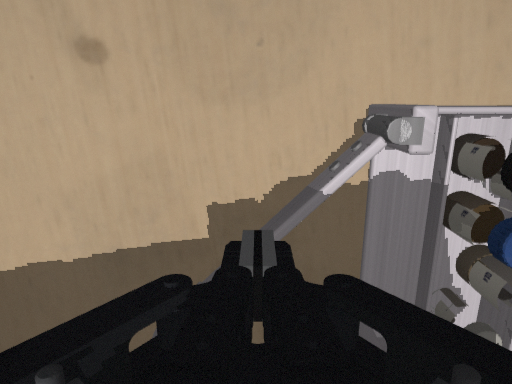

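```bash
python3 - <<'E'
from h import *
for n in('w4','w5'):
    w=load(n);print(n)
    z=w['range_z'];
    pts=[]
    for v in range(100,300,1):
        for u in range(200,470,1):
            if z[v,u]>0:
                p=depthpt(w,u,v)
                if .060<p[2]<.0685: pts.append((u,v,*p))
    pts=np.array(pts)
    dd=np.array([.629,.268]);
    k=(np.hypot(*(pts[:,2:4]-dd).T)>.02)&(pts[:,2]<.6)
    q=pts[k];print(len(q),q[:,:2].min(0),q[:,:2].max(0))
    if len(q)>10:
        r=q[:,2:4]-dd;a=np.degrees(np.arctan2(r[:,1],r[:,0]));R=np.hypot(*r.T)
        for lo in np.arange(.02,.16,.015):
            m=(R>lo)&(R<lo+.015)
            if m.sum():print(round(lo,3),m.sum(),np.percentile(a[m],[10,50,90]).round(1),q[m][:,4].mean().round(4))
E
```

```text
w4
1168 [311. 221.] [387. 284.]
0.02 38 [-152.2 -151.  -149. ] 0.0634
0.035 456 [-150.2 -147.8 -143.5] 0.0643
0.05 443 [-148.  -146.3 -143. ] 0.0642
0.065 229 [-146.7 -146.1 -144.9] 0.0636
0.08 2 [-145.9 -145.8 -145.7] 0.0604
w5
1192 [271. 173.] [337. 240.]
0.02 31 [-152.  -151.  -147.6] 0.0636
0.035 448 [-149.9 -147.1 -143. ] 0.0646
0.05 434 [-147.6 -145.5 -142.7] 0.0645
0.065 279 [-146.5 -144.6 -142.6] 0.0646
```

apply_moves:
  deltas:
    - [0,-0.4,0.4,0,0,0,0]
    - [0,-0.8,0.8,0,0,0,0]

```text
time: 7.58
tool_pos: [0.5672, 0.2151, 0.0479]
orientation: [0.082, 1.569, -0.081]
ft_force: [0.9, 1.2, -1.2]
opening: 0.003
```

apply_moves:
  deltas:
    - [0,-0.4,0.4,0,0,0,0]
    - [0,-0.8,0.8,0,0,0,0]

```text
time: 7.82
tool_pos: [0.5744, 0.2061, 0.0479]
orientation: [0.082, 1.569, -0.081]
ft_force: [0.1, -0.2, 0.0]
opening: -0.003
```

```bash
python3 w.py w6
```

```text
7.825 [0.57439845 0.2061243  0.04792916] [[0.0, 0.104, 0.995], [0.001, 0.995, -0.104], [-1.0, 0.001, 0.0]] -0.002894226292971784 [ 0.05587655 -0.21531252  0.03607426] [ 1.30249299e-01  1.62989661e-01 -1.18305366e-01  1.28921035e+00
  5.24295893e-04  1.80533282e+00]
Ttc [[0.0004, -0.2601, 0.9656, -0.1717], [-0.0002, -0.9656, -0.2601, 0.0663], [1.0, -0.0001, -0.0004, -0.0006], [0.0, 0.0, 0.0, 1.0]] 59.203393839234735
```

View pics/w6.png

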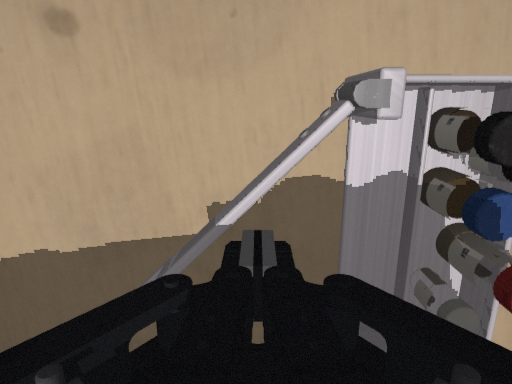

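```bash
python3 - <<'E'
from h import *
w=load('w6')
for v in range(222,262,4):print(v,[ (round(float(w['range_z'][v,u]),4),depthpt(w,u,v).round(3).tolist()) for u in (248,268)])
print(depthpt(w,150,150),depthpt(w,380,95))
E
```

```text
222 [(0.2332, [0.566, 0.192, -0.0]), (0.2348, [0.579, 0.19, -0.002])]
226 [(0.2342, [0.565, 0.189, -0.0]), (0.2331, [0.579, 0.188, 0.001])]
230 [(0.1476, [0.571, 0.218, 0.081]), (0.1477, [0.58, 0.217, 0.081])]
234 [(0.1439, [0.571, 0.218, 0.085]), (0.144, [0.579, 0.217, 0.085])]
238 [(0.1389, [0.571, 0.218, 0.091]), (0.1388, [0.579, 0.217, 0.091])]
242 [(0.1343, [0.571, 0.218, 0.095]), (0.1368, [0.579, 0.217, 0.093])]
246 [(0.1309, [0.571, 0.218, 0.099]), (0.1317, [0.579, 0.217, 0.098])]
250 [(0.1276, [0.571, 0.218, 0.102]), (0.1284, [0.579, 0.217, 0.101])]
254 [(0.125, [0.571, 0.218, 0.105]), (0.1243, [0.579, 0.217, 0.106])]
258 [(0.1219, [0.572, 0.218, 0.108]), (0.1209, [0.579, 0.218, 0.109])]
[ 0.50754773  0.24830945 -0.00071212] [0.63227265 0.26890984 0.07155137]
```

```bash
python3 - <<'E'
from h import *
from rig import viewer,arm
w=load('w0')
print(np.linalg.inv(w['world_to_cam'])[:3,3])
for u,v in ((153,243),(153,250),(363,243),(363,250),(130,262)):print(u,v,depthpt(w,u,v).round(4))
d=viewer.snapshot('scene');pickle.dump(d,open('s6.pkl','wb'));s=arm.sense();print(s['tool_pos'],proj(d,s['tool_pos']),proj(d,s['tool_pos']+[0,0,.031]))
crop(d,150,90,150,130,5,'s6.png')
E
```

```text
[ 0.54052136 -0.18151088  0.42271856]
153 243 [ 0.4781 -0.1537  0.2993]
153 250 [ 0.4777 -0.1552  0.304 ]
363 243 [ 0.4966 -0.2348  0.2985]
363 250 [ 0.4959 -0.2332  0.3041]
130 262 [ 0.4764 -0.1501  0.3138]
[0.57453387 0.20589374 0.04792158] [214.50201326 178.56646027] [214.02483235 167.88014471]
```

View pics/s6.png

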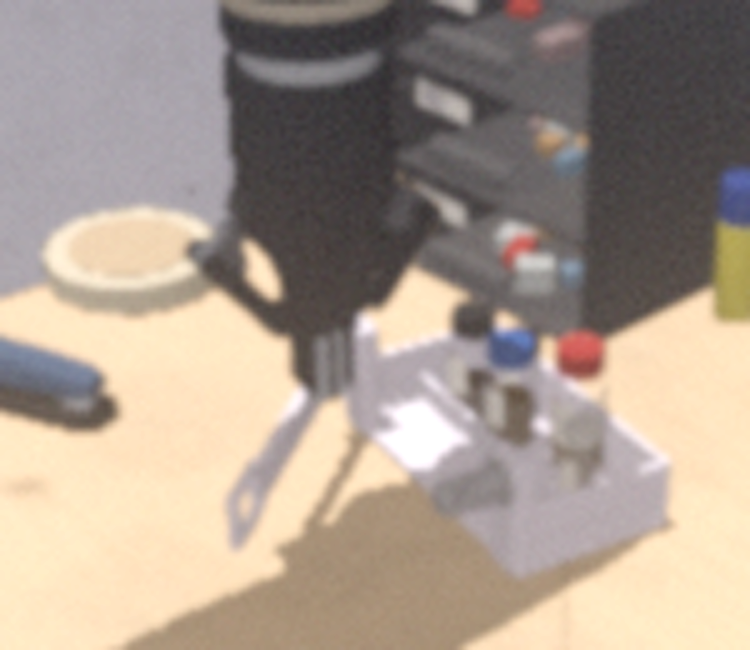

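The fingers measurably end about 31 mm above the reported TCP. The depth image and the scene view agree, and the finger slid over the gate twice. I'll allow for that by lowering the TCP 32 mm more.

apply_moves:
  deltas:
    - [0,2.5,-2.0,0,0,0,0]
    - [0,4.5,-3.7,0,0,0,0]
    - [0,4.5,-3.7,0,0,0,0]
    - [2,4.5,-3.7,0,0,0,0]
    - [3.2,4.5,-3.7,0,0,0,0]
    - [3.2,4.5,-3.7,0,0,0,0]
    - [3.2,3.5,-2.7,0,0,0,0]
    - [3.2,2.5,-1.7,0,0,0,0]
    - [3.2,2.5,-1.7,0,0,0,0]

```text
time: 9.05
tool_pos: [0.5611, 0.2319, 0.0164]
orientation: [0.084, 1.568, -0.083]
ft_force: [-0.4, 0.3, 1.1]
opening: -0.001
```

apply_moves:
  deltas:
    - [0,-0.8,0.8,0,0,0,0]
    - [0,-1.6,1.6,0,0,0,0]
    - [0,-1.6,1.6,0,0,0,0]

```text
time: 9.43
tool_pos: [0.5747, 0.2145, 0.0159]
orientation: [0.083, 1.569, -0.083]
ft_force: [-0.6, 0.5, -1.0]
opening: -0.002
```

```bash
python3 w.py w7
```

```text
9.425 [0.57471869 0.21453844 0.01592906] [[0.0, 0.105, 0.994], [-0.0, 0.994, -0.105], [-1.0, -0.0, 0.0]] -0.0020065414008988633 [-0.59661692  0.48537971 -1.00810794] [ 1.44472991e-01  1.93737674e-01 -1.43606146e-01  1.23298935e+00
 -1.18326432e-04  1.82063132e+00]
Ttc [[0.0004, -0.2601, 0.9656, -0.1717], [-0.0002, -0.9656, -0.2601, 0.0663], [1.0, -0.0001, -0.0004, -0.0006], [0.0, 0.0, 0.0, 1.0]] 59.203393839234735
```

View pics/w7.png

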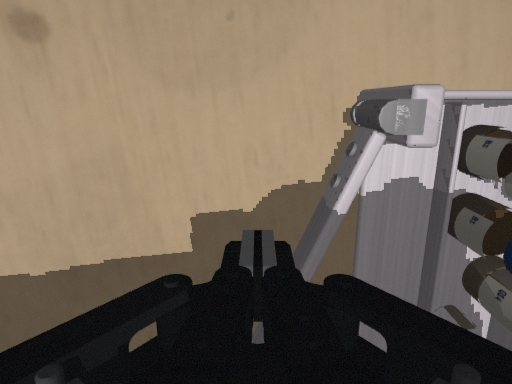

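apply_moves:
  deltas:
    - [0,-0.8,0.7,0,0,0,0]
    - [0,-1.6,1.4,0,0,0,0]
    - [0,-2.2,2.0,0,0,0,0]
    - [0,-2.6,2.5,0,0,0,0]
    - [0,-2.6,2.5,0,0,0,0]

```text
time: 10.1
tool_pos: [0.5967, 0.1864, 0.0159]
orientation: [0.083, 1.569, -0.082]
ft_force: [-0.6, -0.6, -0.4]
opening: -0.001
```

```bash
python3 w.py w8
```

```text
10.1 [0.59670158 0.18639277 0.01586873] [[0.0, 0.105, 0.994], [0.0, 0.994, -0.105], [-1.0, 0.0, 0.0]] -0.0007339383523567593 [-0.59127909 -0.55208081 -0.44061986] [ 9.39359389e-02  2.28130383e-01 -1.04787559e-01  1.23744113e+00
  5.06428314e-06  1.76977587e+00]
Ttc [[0.0004, -0.2601, 0.9656, -0.1717], [-0.0002, -0.9656, -0.2601, 0.0663], [1.0, -0.0001, -0.0004, -0.0006], [0.0, 0.0, 0.0, 1.0]] 59.203393839234735
```

View pics/w8.png

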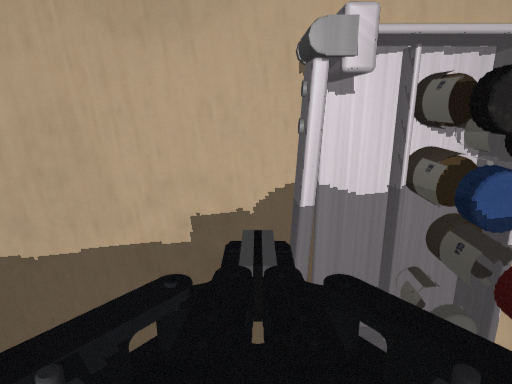

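apply_moves:
  deltas:
    - [0,0,0.4,0,0,0,0]
    - [0,0,0.8,0,0,0,0]
    - [0,0,0.8,0,0,0,0]

```text
time: 10.52
tool_pos: [0.6023, 0.1863, 0.0158]
orientation: [0.081, 1.573, -0.082]
ft_force: [-12.8, -1.5, 6.9]
opening: -0.002
```

apply_moves:
  deltas:
    - [0,0,0.2,0,0,0,0]
    - [0,0,0.4,0,0,0,0]
    - [0,0,0.4,0,0,0,0]

```text
time: 10.9
tool_pos: [0.6024, 0.1862, 0.0156]
orientation: [0.08, 1.58, -0.081]
ft_force: [-30.8, -2.1, 20.4]
opening: -0.002
```

apply_moves:
  deltas:
    - [0,0,0.15,0,0,0,0]
    - [0,0,0.3,0,0,0,0]
    - [0,0,0.3,0,0,0,0]

```text
time: 11.28
tool_pos: [0.6025, 0.1862, 0.0155]
orientation: [0.08, 1.585, -0.081]
ft_force: [-44.0, -1.5, 28.9]
opening: -0.001
```

```bash
python3 w.py w9
```

```text
11.275 [0.60251967 0.18621033 0.01546602] [[-0.016, 0.102, 0.995], [-0.0, 0.995, -0.102], [-1.0, -0.002, -0.016]] -0.0009033372157835801 [-44.0453567   -1.51649882  28.92572907] [ 9.20489695e-02  2.66565915e-01 -6.12922410e-02  1.25885767e+00
  1.31744952e-03  1.76515115e+00]
Ttc [[0.0004, -0.2601, 0.9656, -0.1717], [-0.0002, -0.9656, -0.2601, 0.0664], [1.0, -0.0001, -0.0004, -0.0006], [0.0, 0.0, 0.0, 1.0]] 59.203393839234735
```

View pics/w9.png

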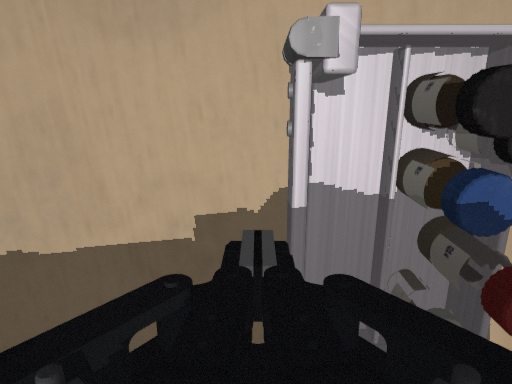

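The stop has been reached and the force climbed to 44 N, so I'm backing off now.

apply_moves:
  deltas:
    - [0,0,-2.5,0,0,0,0]
    - [-3,0,-4,0,0,0,0]
    - [-9,0,-6,0,0,0,0]
    - [-14,-2,-8,0,0,0,8]
    - [-18,-4,-9,0,0,0,8]
    - [-18,-4,-9,0,0,0,8]
    - [-18,-4,-9,0,0,0,8]

```text
time: 12.2
tool_pos: [0.5177, 0.1551, 0.1956]
orientation: [0.083, 1.569, -0.081]
ft_force: [-0.0, 0.6, 0.1]
opening: 0.842
```

```bash
python3 w.py w10;python3 - <<'E'
from h import *
from rig import viewer
d=viewer.snapshot('scene');pickle.dump(d,open('s10.pkl','wb'));crop(d,185,140,110,75,7,'s10.png')
E
```

```text
12.2 [0.5177245  0.15506291 0.19555065] [[0.0, 0.104, 0.995], [0.001, 0.995, -0.104], [-1.0, 0.001, 0.0]] 0.8423915589107652 [-0.0207938   0.58110949  0.12577958] [ 4.84551960e-02 -7.97934497e-02 -9.86298650e-02  1.55145149e+00
  6.13089419e-04  1.72367120e+00]
Ttc [[0.0004, -0.2601, 0.9656, -0.1717], [-0.0002, -0.9656, -0.2601, 0.0663], [1.0, -0.0001, -0.0004, -0.0006], [0.0, 0.0, 0.0, 1.0]] 59.203393839234735
```

View pics/w10.png

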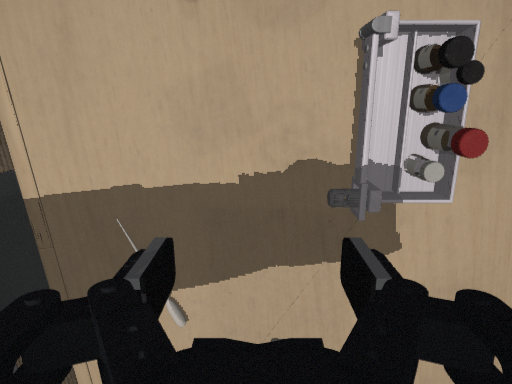

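View pics/s10.png

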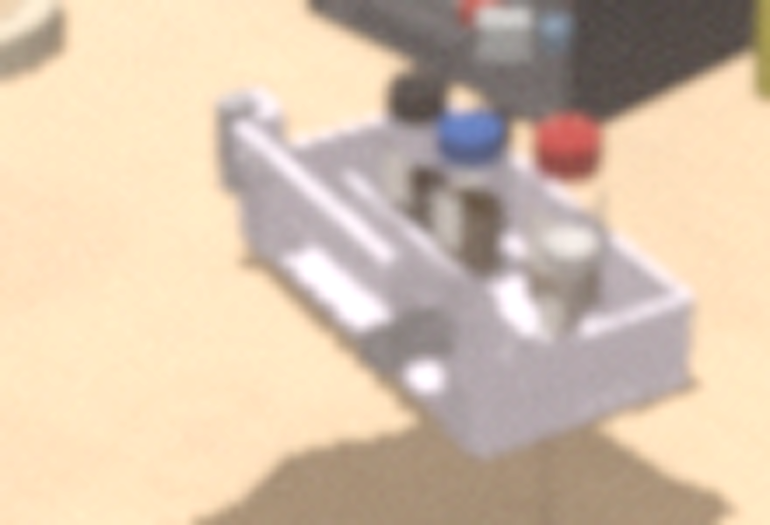

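The gate is shut with the pin through its eye. Next I'll look straight down at the pin's hole.

apply_moves:
  deltas:
    - [2.5,-1.1,4.5,0,0,0,8]
    - [2.5,-1.1,8.4,0,0,0,8]
    - [2.5,-1.1,8.4,0,0,0,8]
    - [2.5,-1.1,8.4,0,0,0,8]

```text
time: 12.8
tool_pos: [0.5991, 0.1357, 0.1698]
orientation: [0.082, 1.571, -0.081]
ft_force: [-1.1, 0.2, -0.2]
opening: 0.937
```

```bash
python3 w.py w11; python3 - <<'E'
from h import *
w=load('w11');c=proj(w,np.array([.597,.121,.064]));print(c)
x,y=int(c[0])-50,int(c[1])-40;print(x,y);crop(w,x,y,100,80,7,'w11c.png')
E
```

```text
12.8 [0.59907054 0.13567697 0.16975401] [[-0.002, 0.104, 0.995], [0.001, 0.995, -0.104], [-1.0, 0.0, -0.002]] 0.9368384893834779 [-1.14280061  0.17310642 -0.24760412] [9.80430458e-03 1.46076925e-01 8.50540109e-02 1.51176518e+00
 5.91467687e-04 1.68444045e+00]
Ttc [[0.0004, -0.2601, 0.9656, -0.1717], [-0.0002, -0.9656, -0.2601, 0.0663], [1.0, -0.0001, -0.0004, -0.0006], [0.0, 0.0, 0.0, 1.0]] 59.203393839234735
[257.85573846 198.61043985]
207 158
```

View pics/w11c.png

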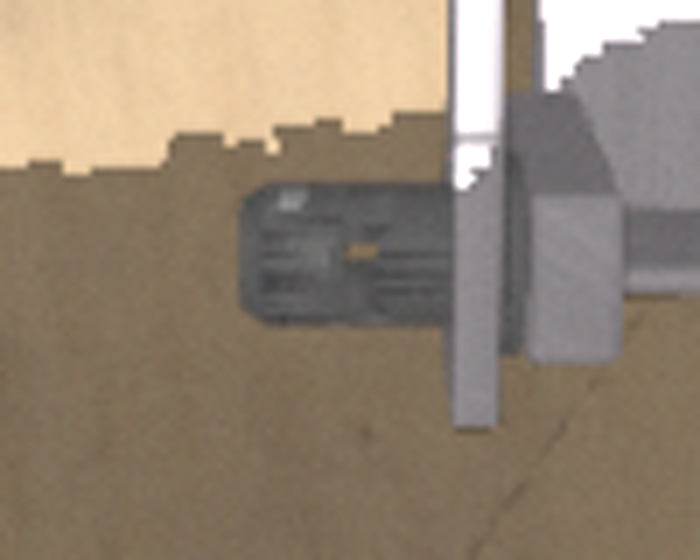

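```bash
python3 - <<'E'
from h import *
w=load('w11');f=lambda x,y,z:onz(w,207+x/7,158+y/7,z)
X=np.array([.9945,-.1045,0])
e=f(240,252,.055);print('end',e,'->hole',e+.016*X)
g=f(450,252,.07);print('gate face at pin',g,'->hole',g-.010*X)
print('see-through spot',f(362,251,.046),f(362,251,.064))
print('width',f(345,183,.055),f(345,322,.055),'mid',(f(362,183,.055)+f(362,322,.055))/2)
a,b=f(453,20,.066),f(450,420,.07);v=b-a;print('gate ang',np.degrees(np.arctan2(v[1],v[0])))
a,b=f(503,20,.066),f(499,420,.07);v=b-a;print('gate ang',np.degrees(np.arctan2(v[1],v[0])))
a,b=f(262,183,.055),f(445,183,.055);v=b-a;print('pin ang',np.degrees(np.arctan2(v[1],v[0])))
E
```

```text
end [0.58265517 0.12408962 0.055     ] ->hole [0.59856717 0.12241762 0.055     ]
gate face at pin [0.60873655 0.12557032 0.07      ] ->hole [0.59879155 0.12661532 0.07      ]
see-through spot [0.59767349 0.12015579 0.046     ] [0.59816399 0.12511953 0.064     ]
width [0.5967153  0.13160702 0.055     ] [0.5948171  0.11357715 0.055     ] mid [0.59789124 0.12237169 0.055     ]
gate ang -95.94358224137366
gate ang -95.86943133242254
pin ang -5.925541485581815
```

apply_moves:
  deltas:
    - [0,-34,-1.6,12,0,0,8]
    - [0,-34,-1.6,12,0,0,8]
    - [0,-34,-1.6,12,0,0,8]
    - [0,-34,-1.6,12,0,0,8]
    - [0,-34,-1.6,12,0,0,8]
    - [0,-34,-1.6,12,0,0,8]
    - [0,-34,-1.6,12,0,0,8]
    - [1,-34,-1.6,12,0,0,8]
    - [1,-34,-1.6,12,0,0,8]

```text
time: 13.98
tool_pos: [0.5482, -0.1995, 0.1596]
orientation: [0.246, 1.558, -0.244]
ft_force: [-0.0, 0.3, -0.3]
opening: 0.934
```

```bash
python3 w.py w12
```

```text
13.975 [ 0.54820914 -0.19946362  0.1595952 ] [[-0.001, 0.307, 0.952], [0.002, 0.952, -0.307], [-1.0, 0.001, -0.001]] 0.9341637525029819 [-0.02512926  0.25312679 -0.32203564] [-5.73400353e-01  5.09571657e-02 -3.41657885e-02  1.48736974e+00
  7.12052252e-04  1.30939714e+00]
Ttc [[0.0003, -0.2602, 0.9656, -0.1717], [-0.0002, -0.9656, -0.2602, 0.0662], [1.0, -0.0001, -0.0003, -0.0007], [0.0, 0.0, 0.0, 1.0]] 59.203393839234735
```

View pics/w12.png

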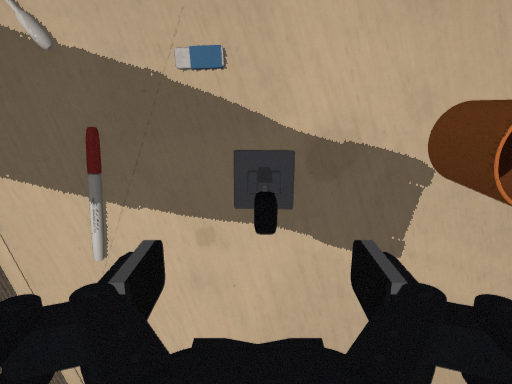

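```bash
python3 - <<'E'
from h import *
w=load('w12');crop(w,215,130,100,120,6,'w12c.png')
x0,y0=235,180
g=w['color'][y0:238,x0:300].max(2)
m=(g<28).astype(np.uint8);n,l,st,c=cv2.connectedComponentsWithStats(m)
i=1+st[1:,4].argmax();print(st[i]+[x0,y0,0,0,0],c[i]+[x0,y0])
r=cv2.minAreaRect(np.argwhere(l==i)[:,::-1].astype(np.float32));b=cv2.boxPoints(r)+[x0,y0];print(b)
for z in(.1,):
  P=np.array([onz(w,*q,z) for q in b]);print(P.round(4))
print('top centre by depth')
z=w['range_z'];pts=np.array([depthpt(w,u,v) for v in range(185,236) for u in range(250,282) if l[v-y0,u-x0]==i] )if 0 else None
pts=[]
for v in range(y0,237):
  for u in range(245,285):
    if l[v-y0,u-x0]==i:pts.append(depthpt(w,u,v))
pts=np.array(pts);tz=pts[pts[:,2]>.094];print(len(pts),len(tz),np.percentile(pts[:,2],[5,50,95]))
W=np.eye(4);M=np.array([[0,.307,.952],[0,.952,-.307],[-1,0,0]])
q=(tz-[.5482,-.19946,.1596])@M;print('tool frame top pts min/max',np.percentile(q,[1,50,99],axis=0).round(4))
print(depthpt(w,440,150),depthpt(w,445,190))
E
```

```text
[254 192  23  42 873] [265.2416953  212.37113402]
[[254. 192.]
 [276. 192.]
 [276. 233.]
 [254. 233.]]
[[ 0.5461 -0.1952  0.1   ]
 [ 0.561  -0.1999  0.1   ]
 [ 0.5518 -0.2297  0.1   ]
 [ 0.5365 -0.2248  0.1   ]]
top centre by depth
873 739 [0.08233547 0.09844759 0.10000879]
tool frame top pts min/max [[ 0.059  -0.0281 -0.0027]
 [ 0.0609 -0.0144  0.0046]
 [ 0.0652 -0.0024  0.0128]]
[ 0.71150435 -0.22811267  0.02599802] [ 0.72255494 -0.27887154 -0.00235113]
```

View pics/w12c.png

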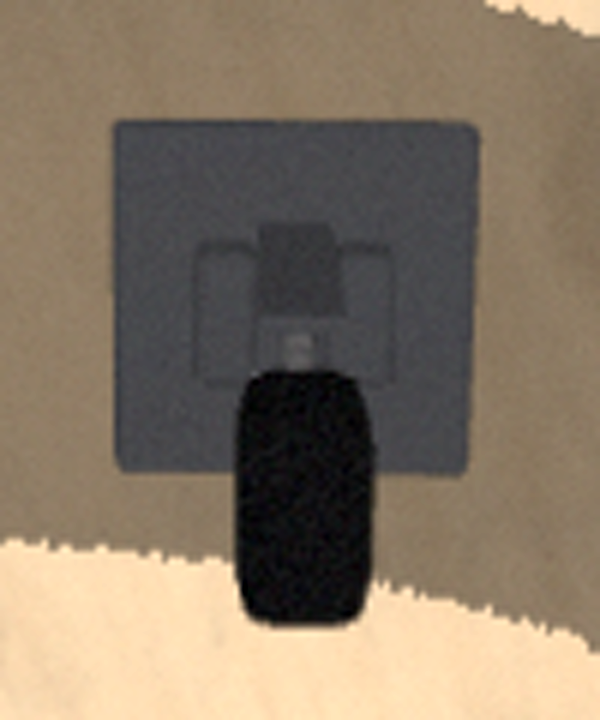

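apply_moves:
  deltas:
    - [0,-1.5,0.5,0,0,0,4.5]
    - [0,-1.5,0.5,0,0,0,4.5]
    - [2,-1.5,0.5,0,0,0,4.5]
    - [4,-1.5,0.5,0,0,0,4.5]
    - [5,-1.5,0.5,0,0,0,4.5]
    - [5,-1.5,0.5,0,0,0,4.5]

```text
time: 14.78
tool_pos: [0.5479, -0.2163, 0.1092]
orientation: [0.247, 1.559, -0.245]
ft_force: [-0.8, -0.8, -0.4]
opening: 0.53
```

```bash
python3 w.py w13; python3 - <<'E'
from h import *
from rig import viewer
d=viewer.snapshot('scene');crop(d,280,200,110,120,5,'s13.png')
w=load('w13');
for v in range(225,260,5):print(v,[depthpt(w,u,v).round(3).tolist() for u in (205,210,215,300,305,310)])
E
```

```text
14.775 [ 0.54792795 -0.21633316  0.1092308 ] [[-0.002, 0.308, 0.951], [0.002, 0.951, -0.308], [-1.0, 0.001, -0.002]] 0.5297183520634213 [-0.78692699 -0.79265006 -0.40522052] [-5.98180841e-01  7.65201521e-02 -9.89239195e-02  1.39774963e+00
  5.72722111e-04  1.28618938e+00]
Ttc [[0.0003, -0.2602, 0.9656, -0.1717], [-0.0002, -0.9656, -0.2602, 0.0662], [1.0, -0.0001, -0.0003, -0.0007], [0.0, 0.0, 0.0, 1.0]] 59.203393839234735
225 [[0.49, -0.24, -0.002], [0.494, -0.242, -0.001], [0.499, -0.243, -0.0], [0.57, -0.266, -0.001], [0.575, -0.268, -0.002], [0.579, -0.269, -0.0]]
230 [[0.489, -0.245, -0.001], [0.493, -0.246, 0.0], [0.497, -0.247, -0.001], [0.569, -0.271, -0.001], [0.573, -0.272, -0.001], [0.577, -0.273, -0.0]]
235 [[0.529, -0.199, 0.146], [0.491, -0.25, -0.0], [0.495, -0.252, -0.001], [0.568, -0.275, 0.0], [0.572, -0.277, -0.001], [0.572, -0.213, 0.145]]
240 [[0.528, -0.201, 0.146], [0.49, -0.255, -0.0], [0.494, -0.256, -0.001], [0.566, -0.28, -0.002], [0.571, -0.281, -0.001], [0.571, -0.215, 0.147]]
245 [[0.528, -0.203, 0.147], [0.488, -0.26, -0.001], [0.492, -0.261, -0.001], [0.565, -0.285, -0.001], [0.569, -0.286, -0.001], [0.571, -0.217, 0.147]]
250 [[0.527, -0.205, 0.148], [0.486, -0.264, -0.001], [0.49, -0.266, -0.001], [0.564, -0.289, 0.0], [0.568, -0.291, -0.002], [0.57, -0.219, 0.147]]
255 [[0.527, -0.207, 0.148], [0.485, -0.268, 0.0], [0.489, -0.27, -0.001], [0.562, -0.294, -0.0], [0.567, -0.296, -0.001], [0.569, -0.221, 0.148]]
```

View pics/w13.png

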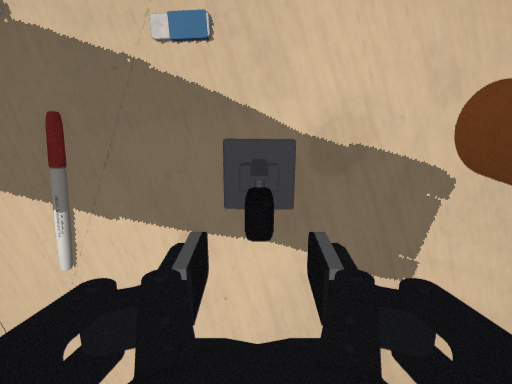

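View pics/s13.png

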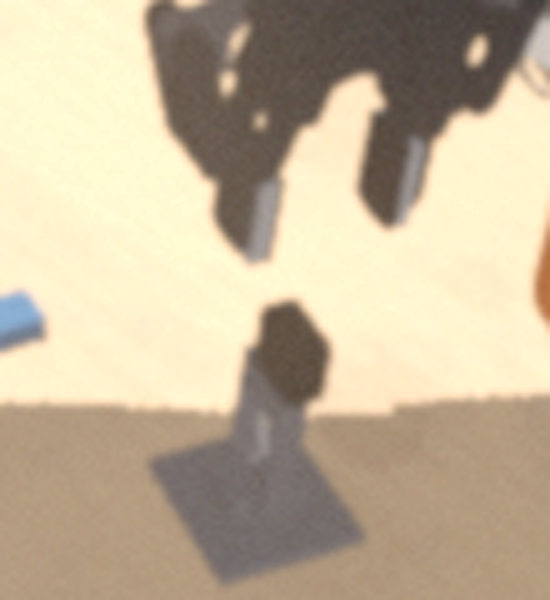

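apply_moves:
  deltas:
    - [2,0.2,0,0,0,0,4.5]
    - [4,0.2,0,0,0,0,4.5]
    - [5.5,0.2,0,0,0,0,4.5]
    - [7.2,0.2,0,0,0,0,4.5]
    - [7.2,0.2,0,0,0,0,4.5]

```text
time: 15.5
tool_pos: [0.5482, -0.2143, 0.0367]
orientation: [0.248, 1.559, -0.245]
ft_force: [-0.1, -0.4, 0.2]
opening: 0.528
```

```bash
python3 w.py w14; python3 - <<'E'
from h import *
from rig import viewer
d=viewer.snapshot('scene');crop(d,280,200,110,120,5,'s14.png')
E
```

```text
15.5 [ 0.54823157 -0.21432002  0.03672709] [[-0.002, 0.309, 0.951], [0.002, 0.951, -0.309], [-1.0, 0.001, -0.003]] 0.5279685589731012 [-0.09389459 -0.36924602  0.23977762] [-5.94970024e-01  1.10096785e-01 -1.96439328e-01  1.26728567e+00
  5.47962590e-04  1.28955067e+00]
Ttc [[0.0003, -0.2602, 0.9656, -0.1717], [-0.0002, -0.9656, -0.2602, 0.0662], [1.0, -0.0001, -0.0003, -0.0007], [0.0, 0.0, 0.0, 1.0]] 59.203393839234735
```

View pics/w14.png

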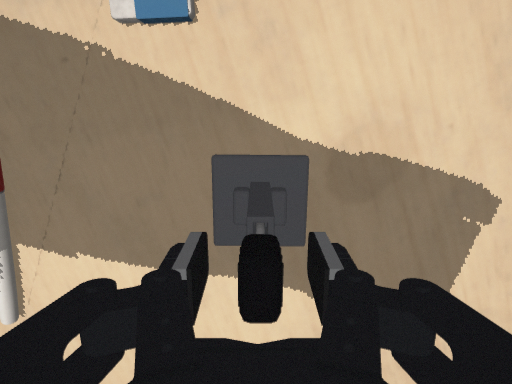

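View pics/s14.png

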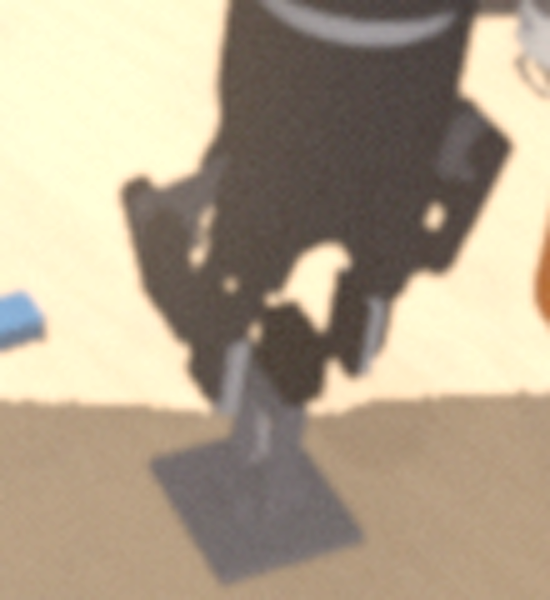

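apply_moves:
  deltas:
    - [0,0,0,0,0,0,1]
    - [0,0,0,0,0,0,1]
    - [0,0,0,0,0,0,1]
    - [0,0,0,0,0,0,1]
    - [0,0,0,0,0,0,1]
  newtons: 80

```text
time: 16.23
tool_pos: [0.5499, -0.2155, 0.0397]
orientation: [0.246, 1.555, -0.246]
ft_force: [-0.3, 0.7, 5.5]
opening: 0.171
```

```bash
python3 w.py w15; python3 - <<'E'
from h import *
w=load('w15')
for v in (228,231,234,237,240):print(v,[depthpt(w,u,v).round(3).tolist() for u in (236,240,258,276,280)])
E
```

```text
16.225 [ 0.54991051 -0.21548125  0.03967024] [[0.002, 0.309, 0.951], [-0.0, 0.951, -0.309], [-1.0, 0.0, 0.002]] 0.1712884667642993 [-0.30714568  0.73541831  5.51969721] [-5.94976665e-01  1.07856128e-01 -1.93367636e-01  1.26804876e+00
  4.97405641e-04  1.28958881e+00]
Ttc [[0.0003, -0.2602, 0.9656, -0.1717], [-0.0002, -0.9656, -0.2602, 0.0662], [1.0, -0.0001, -0.0003, -0.0007], [0.0, 0.0, 0.0, 1.0]] 59.203393839234735
228 [[0.532, -0.224, 0.006], [0.534, -0.225, 0.005], [0.552, -0.207, 0.063], [0.556, -0.232, 0.006], [0.559, -0.233, 0.006]]
231 [[0.544, -0.202, 0.074], [0.546, -0.202, 0.075], [0.553, -0.203, 0.077], [0.56, -0.207, 0.073], [0.562, -0.208, 0.073]]
234 [[0.544, -0.201, 0.078], [0.546, -0.202, 0.077], [0.553, -0.204, 0.079], [0.56, -0.206, 0.079], [0.562, -0.207, 0.078]]
237 [[0.544, -0.202, 0.08], [0.545, -0.203, 0.078], [0.553, -0.203, 0.084], [0.56, -0.207, 0.081], [0.562, -0.207, 0.081]]
240 [[0.544, -0.202, 0.084], [0.545, -0.203, 0.082], [0.553, -0.203, 0.087], [0.56, -0.207, 0.084], [0.561, -0.207, 0.084]]
```

View pics/w15.png

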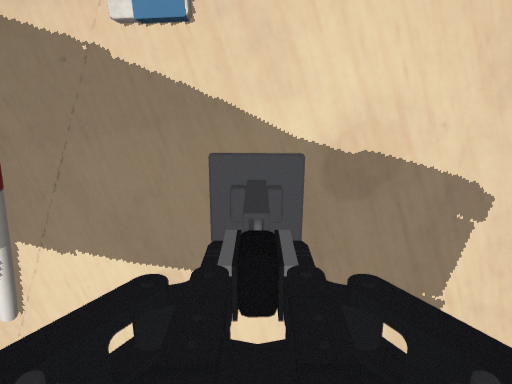

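apply_moves:
  deltas:
    - [-1,0,0,0,0,0,1]
    - [-3,0,0,0,0,0,1]
    - [-6,0,0,0,0,0,1]
    - [-9,0,0,0,0,0,1]
    - [-11,0,0,0,0,0,1]
    - [-11,0,0,0,0,0,1]
    - [-11,0,0,0,0,0,1]

```text
time: 17.15
tool_pos: [0.5489, -0.2148, 0.1476]
orientation: [0.247, 1.558, -0.245]
ft_force: [0.4, 0.5, -0.9]
opening: 0.173
```

```bash
python3 w.py w16; python3 - <<'E'
from h import *
from rig import viewer
d=viewer.snapshot('scene');pickle.dump(d,open('s16.pkl','wb'));crop(d,270,150,130,120,6,'s16.png')
E
```

```text
17.15 [ 0.54887768 -0.21479388  0.1476017 ] [[-0.001, 0.309, 0.951], [0.001, 0.951, -0.309], [-1.0, 0.001, -0.001]] 0.17276738205095105 [ 0.35433345  0.50880978 -0.88304008] [-5.95024938e-01  6.97344739e-02 -3.64122840e-02  1.46625460e+00
  5.51769083e-04  1.28947804e+00]
Ttc [[0.0003, -0.2602, 0.9656, -0.1717], [-0.0002, -0.9656, -0.2602, 0.0662], [1.0, -0.0001, -0.0003, -0.0007], [0.0, 0.0, 0.0, 1.0]] 59.203393839234735
```

View pics/w16.png

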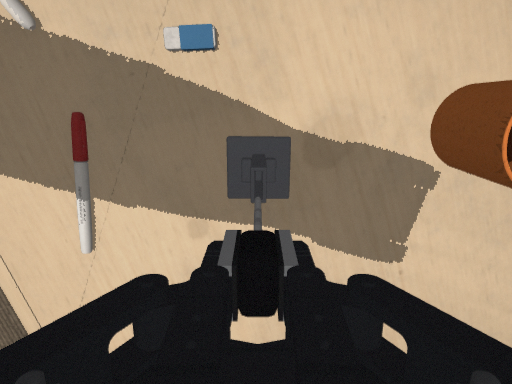

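View pics/s16.png

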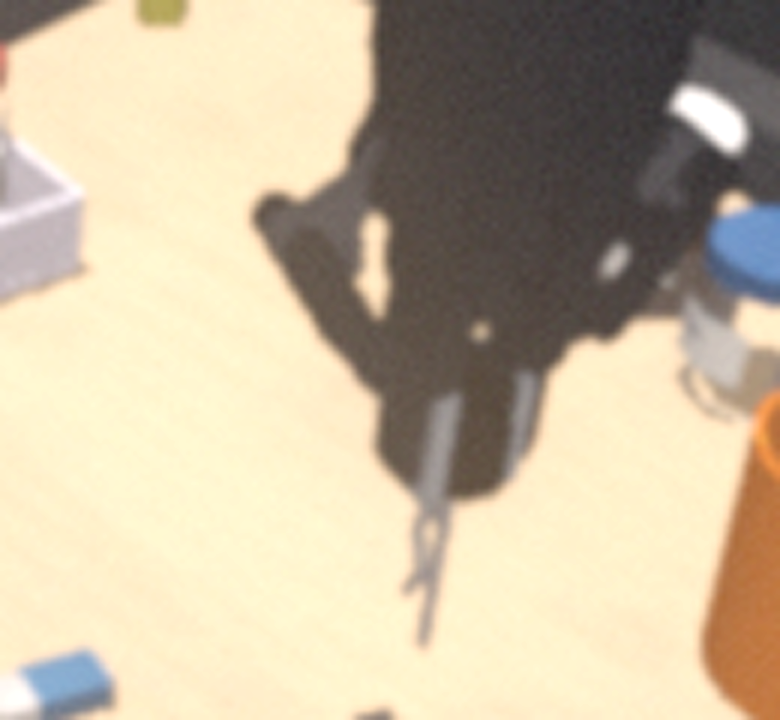

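```bash
python3 - <<'E'
from h import *
d=load('s16');w=load('w16')
crop(w,220,130,80,130,6,'w16c.png')
p=onz(d,270+423/6,150+643/6,.119);print('legtip scene @.119',p)
p2=onz(d,270+448/6,150+500/6,.180);print('leg top @.18',p2)
M=np.array([[0,.309,.951],[0,.951,-.309],[-1,0,0]]);tp=np.array([.54888,-.21479,.1476])
print((p-tp)@M,(p2-tp)@M)
for y in range(190,232,3):print(y,[round(float(w['range_z'][y,u]),3) for u in range(250,268,2)])
E
```

```text
legtip scene @.119 [ 0.54682326 -0.21860832  0.119     ]
leg top @.18 [ 0.53807217 -0.2243246   0.18      ]
[ 0.0286     -0.00426676 -0.0007761 ] [-0.0324     -0.01240702 -0.00733205]
190 [0.324, 0.255, 0.258, 0.285, 0.286, 0.284, 0.259, 0.257, 0.325]
193 [0.326, 0.257, 0.257, 0.276, 0.277, 0.276, 0.258, 0.257, 0.325]
196 [0.327, 0.258, 0.259, 0.266, 0.267, 0.268, 0.258, 0.259, 0.328]
199 [0.334, 0.259, 0.259, 0.198, 0.197, 0.198, 0.259, 0.258, 0.335]
202 [0.334, 0.259, 0.198, 0.195, 0.194, 0.196, 0.259, 0.259, 0.335]
205 [0.335, 0.335, 0.196, 0.195, 0.194, 0.194, 0.335, 0.334, 0.335]
208 [0.335, 0.336, 0.193, 0.18, 0.181, 0.191, 0.336, 0.336, 0.336]
211 [0.335, 0.337, 0.176, 0.174, 0.175, 0.176, 0.335, 0.337, 0.337]
214 [0.337, 0.339, 0.173, 0.173, 0.172, 0.173, 0.337, 0.337, 0.338]
217 [0.338, 0.339, 0.172, 0.172, 0.171, 0.171, 0.338, 0.338, 0.338]
220 [0.34, 0.339, 0.167, 0.164, 0.164, 0.166, 0.34, 0.339, 0.339]
223 [0.339, 0.341, 0.163, 0.16, 0.161, 0.161, 0.342, 0.339, 0.34]
226 [0.342, 0.341, 0.159, 0.159, 0.159, 0.16, 0.34, 0.34, 0.34]
229 [0.342, 0.342, 0.158, 0.158, 0.159, 0.158, 0.342, 0.342, 0.341]
```

View pics/w16c.png

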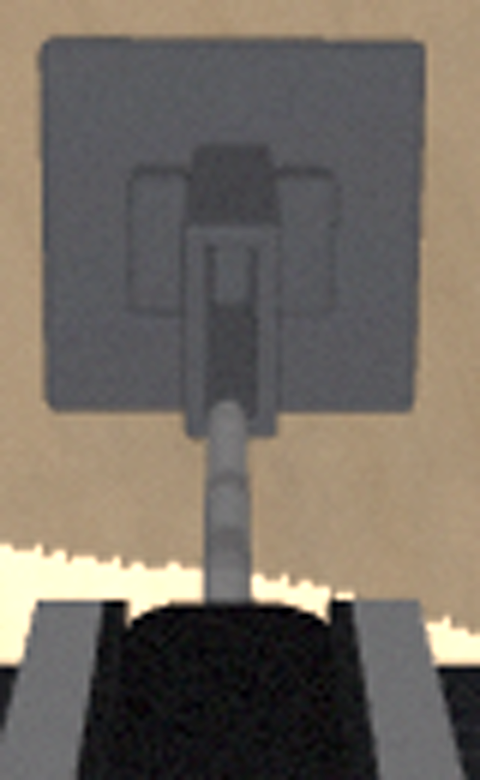

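```bash
python3 - <<'E'
from h import *
w=load('w16')
M=np.array([[0,.309,.951],[0,.951,-.309],[-1,0,0]]);tp=np.array([.54888,-.21479,.1476])
for v in range(197,232,2):
    r=w['range_z'][v,245:272];us=[245+i for i in range(27) if 0<r[i]<.23]
    if us:
        u=np.mean(us);p=depthpt(w,round(u),v)
        o,dr=ray(w,u,v);p=o+dr*np.median([w['range_z'][v,k] for k in us])
        print(v,us[0],us[-1],((p-tp)@M).round(4),p.round(4))
E
```

```text
197 256 259 [ 0.0198  0.0111 -0.0008] [ 0.5516 -0.2039  0.1278]
199 255 260 [ 0.0177  0.0105 -0.0008] [ 0.5514 -0.2045  0.1299]
201 254 260 [ 0.0158  0.0099 -0.0011] [ 0.5509 -0.2051  0.1318]
203 254 260 [ 0.0151  0.0089 -0.0011] [ 0.5506 -0.206   0.1325]
205 254 260 [ 0.0135  0.0082 -0.001 ] [ 0.5504 -0.2067  0.1341]
207 254 260 [ 0.0115  0.0076 -0.001 ] [ 0.5502 -0.2072  0.1361]
209 254 260 [-0.0022  0.0109 -0.001 ] [ 0.5513 -0.2041  0.1498]
211 254 261 [-0.0052  0.0108 -0.0007] [ 0.5515 -0.2043  0.1528]
213 254 261 [-0.0071  0.0103 -0.0007] [ 0.5514 -0.2048  0.1547]
215 254 261 [-0.0083  0.0096 -0.0007] [ 0.5512 -0.2054  0.1559]
217 254 261 [-0.0097  0.0091 -0.0007] [ 0.551  -0.2059  0.1573]
219 255 261 [-0.0144  0.0097 -0.0005] [ 0.5514 -0.2054  0.162 ]
221 254 261 [-0.0178  0.0099 -0.0007] [ 0.5513 -0.2052  0.1654]
223 254 261 [-0.02    0.0097 -0.0007] [ 0.5512 -0.2054  0.1676]
225 254 261 [-0.0216  0.0093 -0.0007] [ 0.5511 -0.2058  0.1692]
227 254 261 [-0.0227  0.0087 -0.0007] [ 0.5509 -0.2063  0.1703]
229 254 261 [-0.0237  0.008  -0.0007] [ 0.5507 -0.2069  0.1713]
231 246 269 [-0.0363  0.0121 -0.0007] [ 0.552  -0.2031  0.1839]
```

apply_moves:
  deltas:
    - [0,33.8,-5.7,-12,0,0,1]
    - [0,33.8,-5.7,-12,0,0,1]
    - [0,33.8,-5.7,-12,0,0,1]
    - [0,33.8,-5.7,-12,0,0,1]
    - [0,33.8,-5.7,-12,0,0,1]
    - [0,33.8,-5.7,-12,0,0,1]
    - [0,33.8,-5.7,-12,0,0,1]
    - [0,33.8,-5.7,-12,0,0,1]
    - [0,33.8,-5.7,-12,0,0,1]

```text
time: 18.38
tool_pos: [0.5993, 0.1229, 0.1486]
orientation: [0.083, 1.57, -0.083]
ft_force: [-0.5, 0.6, -1.2]
opening: 0.172
```

```bash
python3 w.py w17; python3 - <<'E'
from h import *
from rig import viewer
for n in('scene','top'):
    d=viewer.snapshot(n);pickle.dump(d,open(n[0]+'17.pkl','wb'))
    if n=='scene':crop(d,190,70,130,130,6,'s17.png')
    else:crop(d,140,110,80,100,6,'t17.png')
w=load('w17');crop(w,200,130,110,110,6,'w17c.png')
E
```

```text
18.375 [0.59927169 0.12285467 0.14856813] [[-0.0, 0.106, 0.994], [0.0, 0.994, -0.106], [-1.0, 0.0, -0.0]] 0.17164681983848074 [-0.50576334  0.59152796 -1.24749875] [-1.14825288e-02  1.35928948e-01  3.56802503e-02  1.47084207e+00
  3.82886366e-04  1.66502596e+00]
Ttc [[0.0004, -0.2601, 0.9656, -0.1717], [-0.0002, -0.9656, -0.2601, 0.0663], [1.0, -0.0001, -0.0004, -0.0006], [0.0, 0.0, 0.0, 1.0]] 59.203393839234735
```

View pics/w17c.png

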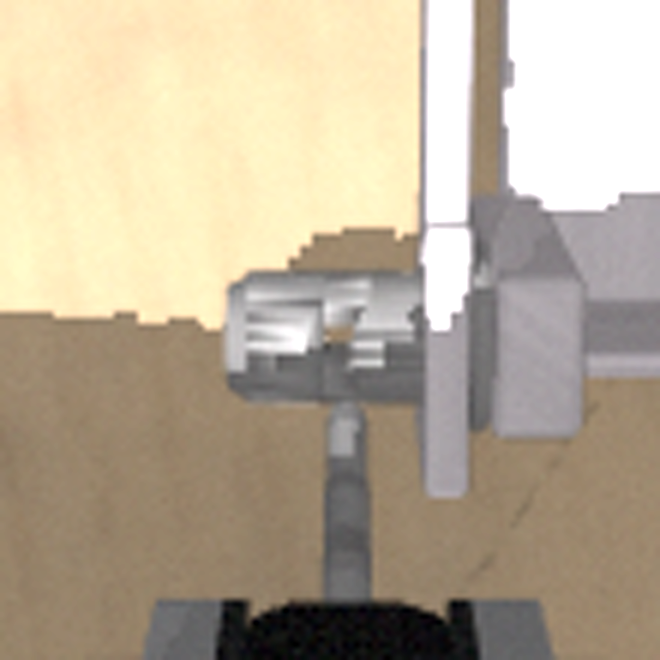

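View pics/s17.png

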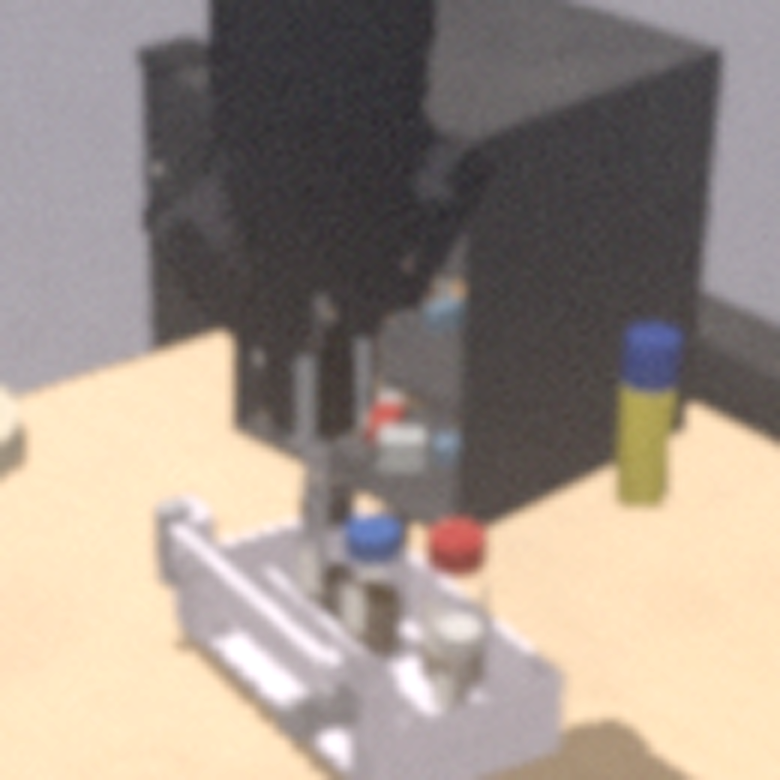

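```bash
python3 - <<'E'
from h import *
w=load('w17');print(w['cx'],w['cy']);f=lambda x,y,z:onz(w,200+x/6,130+y/6,z)
X=np.array([.9944,-.1056,0])
M=np.array([[0,.106,.994],[0,.994,-.106],[-1,0,0]]);tp=np.array([.59927,.12285,.14857])
e=f(227,336,.055);print('hole from end',(e+.016*X-tp)@M)
g=f(425,345,.07);print('from gate',(g-.01*X-tp)@M)
for a in ((345,320,.064),(340,333,.046)):print((f(*a)-tp)@M)
a,b=f(330,270,.055),f(330,402,.055);print('mid',((a+b)/2-tp)@M,np.linalg.norm(a-b))
for v in range(198,230,3):
    r=w['range_z'][v,245:275];us=[245+i for i in range(30) if 0<r[i]<.215]
    if us:
        u=np.mean(us);o,dr=ray(w,u,v);p=o+dr*np.median([w['range_z'][v,k] for k in us]);print(v,us[0],us[-1],((p-tp)@M).round(4))
E
```

```text
257.425242785944 191.30516935373035
hole from end [ 0.09357    -0.00061808 -0.0005724 ]
from gate [ 0.07857     0.00198435 -0.000454  ]
[ 0.08457     0.00379743 -0.00065105]
[ 0.10257    -0.00245525 -0.00135429]
mid [ 0.09357    -0.00069781 -0.00267657] 0.018363372080876735
198 255 260 [ 0.0192  0.0109 -0.0006]
201 254 260 [ 0.0163  0.0099 -0.0009]
204 254 260 [ 0.0146  0.0086 -0.0009]
207 254 260 [ 0.012   0.0076 -0.0009]
210 254 260 [-0.0039  0.0111 -0.0009]
213 254 261 [-0.0068  0.0104 -0.0006]
216 254 261 [-0.0084  0.0093 -0.0006]
219 254 261 [-0.0136  0.0096 -0.0006]
222 254 261 [-0.0189  0.0099 -0.0006]
225 254 261 [-0.0216  0.0094 -0.0006]
228 254 261 [-0.023   0.0085 -0.0006]
```

apply_moves:
  deltas:
    - [0,0.1,0,0,0,0,1]
    - [1.5,0.1,0,0,0,0,1]
    - [3,0.1,0,0,0,0,1]
    - [4.2,0.1,0,0,0,0,1]
    - [4.8,0.1,0,0,0,0,1]
    - [4.8,0.1,0,0,0,0,1]

```text
time: 19.27
tool_pos: [0.5992, 0.125, 0.1003]
orientation: [0.082, 1.57, -0.081]
ft_force: [0.2, -1.0, -0.7]
opening: 0.173
```

```bash
python3 w.py w18; python3 - <<'E'
from h import *
from rig import viewer
for n in('scene',):
    d=viewer.snapshot(n);pickle.dump(d,open(n[0]+'18.pkl','wb'))
    if n=='scene':crop(d,190,100,110,110,7,'s18.png')
w=load('w18');crop(w,200,130,110,110,6,'w18c.png')
E
```

```text
19.275 [0.59917243 0.12503607 0.10031763] [[-0.001, 0.104, 0.995], [0.001, 0.995, -0.104], [-1.0, 0.0, -0.001]] 0.17288103728042115 [ 0.17051049 -0.9877961  -0.65419979] [-7.92606514e-03  1.46181931e-01 -4.07290149e-02  1.38449661e+00
  5.43746932e-04  1.66711035e+00]
Ttc [[0.0004, -0.2601, 0.9656, -0.1717], [-0.0002, -0.9656, -0.2601, 0.0663], [1.0, -0.0001, -0.0004, -0.0006], [0.0, 0.0, 0.0, 1.0]] 59.203393839234735
```

View pics/w18c.png

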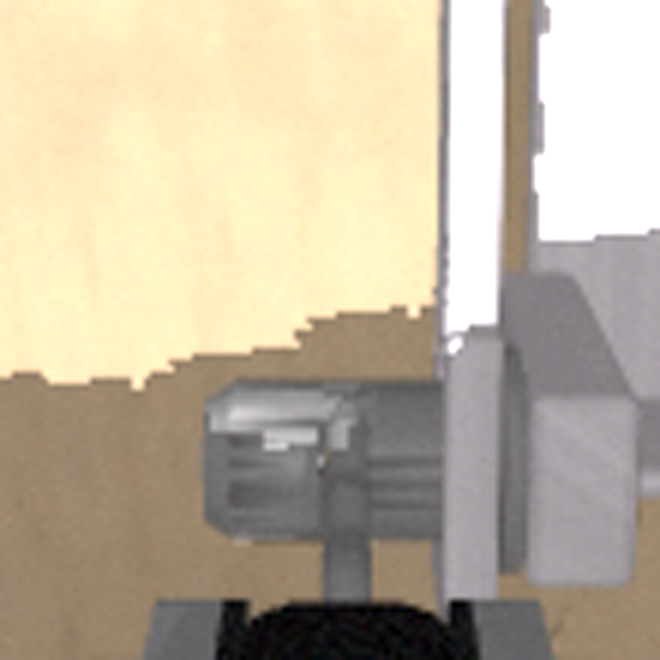

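View pics/s18.png

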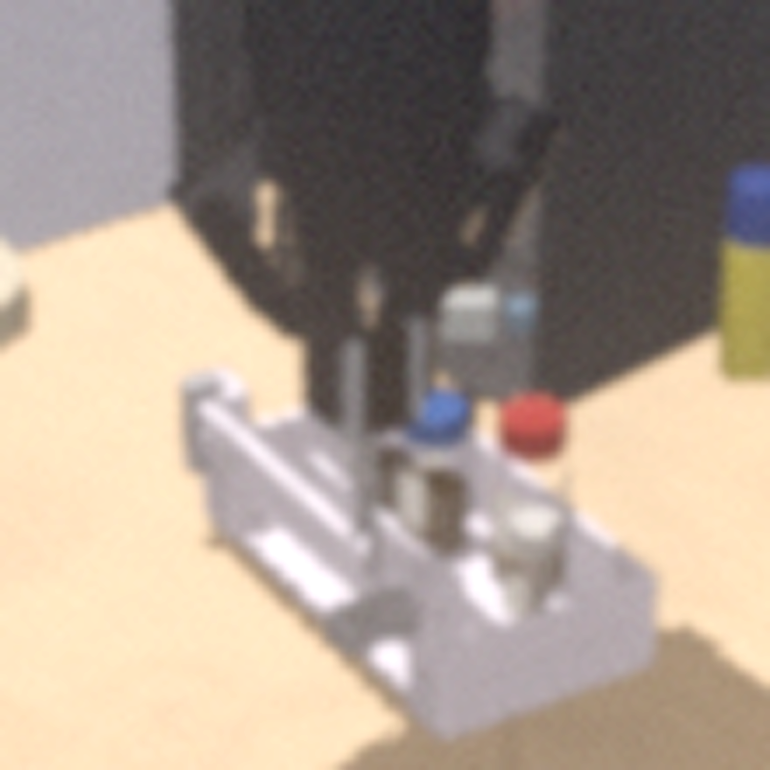

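```bash
python3 - <<'E'
from h import *
w=load('w18');f=lambda x,y,z:onz(w,200+x/6,130+y/6,z)
X=np.array([.9946,-.104,0])
M=np.array([[0,.104,.995],[0,.995,-.104],[-1,0,0]]);tp=np.array([.59917,.12504,.10032])
e=f(204,460,.055);print('hole from end',(e+.016*X-tp)@M)
g=f(441,460,.07);print('from gate',(g-.01*X-tp)@M)
print((f(322,460,.046)-tp)@M,(f(322,460,.064)-tp)@M)
a,b=f(270,381,.055),f(270,538,.055);print('mid',((a+b)/2-tp)@M,np.linalg.norm(a-b))
E
```

```text
hole from end [ 0.04532    -0.00279678 -0.00046376]
from gate [ 0.03032     0.00198086 -0.00060402]
[ 0.05432    -0.00566039 -0.00334   ] [ 3.63200000e-02  6.96956715e-05 -3.10971269e-03]
mid [ 0.04532    -0.00283418 -0.00906225] 0.01846737437240054
```

apply_moves:
  deltas:
    - [0.3,-0.1,0,0,0,0,1]
    - [0.7,-0.1,0,0,0,0,1]
    - [1.1,-0.1,0,0,0,0,1]
    - [1.1,-0.1,0,0,0,0,1]

```text
time: 19.88
tool_pos: [0.5988, 0.1241, 0.0891]
orientation: [0.082, 1.57, -0.082]
ft_force: [-1.4, -0.2, -1.9]
opening: 0.176
```

apply_moves:
  deltas:
    - [0.4,0,0,0,0,0,1]
    - [0.8,0,0,0,0,0,1]
    - [0.8,0,0,0,0,0,1]

```text
time: 20.25
tool_pos: [0.5989, 0.1241, 0.0811]
orientation: [0.082, 1.57, -0.081]
ft_force: [-1.6, -1.0, -0.5]
opening: 0.174
```

The leg is about 13 mm into the hole and there is no contact force.

apply_moves:
  deltas:
    - [0.4,0,0,0,0,0,1]
    - [0.8,0,0,0,0,0,1]
    - [0.8,0,0,0,0,0,1]

```text
time: 20.62
tool_pos: [0.5989, 0.1243, 0.0731]
orientation: [0.083, 1.57, -0.081]
ft_force: [-1.8, 0.6, -2.9]
opening: 0.174
```

```bash
python3 w.py w19; python3 - <<'E'
from h import *
from rig import viewer
d=viewer.snapshot('scene');crop(d,190,100,110,110,7,'s19.png')
w=load('w19');crop(w,200,150,110,110,6,'w19c.png')
E
```

```text
20.625 [0.59888257 0.12427753 0.07305682] [[-0.001, 0.104, 0.995], [0.001, 0.995, -0.104], [-1.0, 0.001, -0.001]] 0.1743466183778071 [-1.75079991  0.64521469 -2.86330816] [-9.46397817e-03  1.55669583e-01 -8.01353599e-02  1.33596070e+00
  1.01948252e-03  1.66548959e+00]
Ttc [[0.0004, -0.2601, 0.9656, -0.1717], [-0.0002, -0.9656, -0.2601, 0.0663], [1.0, -0.0001, -0.0004, -0.0006], [0.0, 0.0, 0.0, 1.0]] 59.203393839234735
```

View pics/w19c.png

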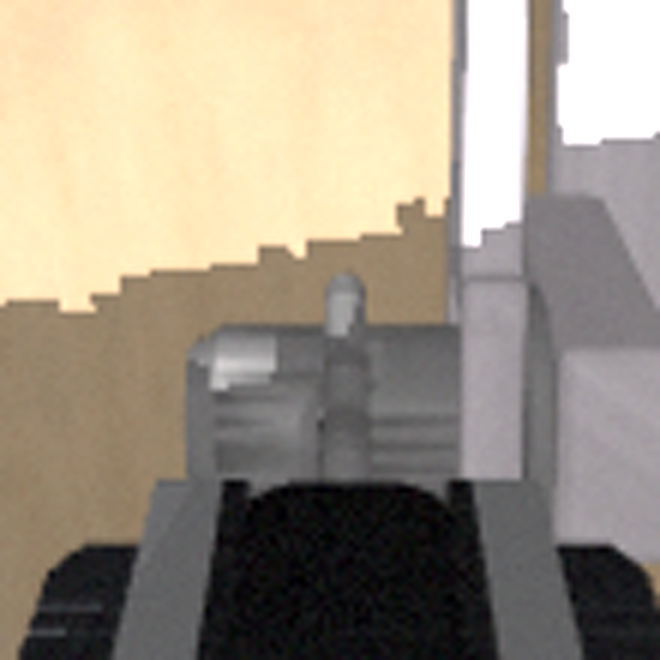

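View pics/s19.png

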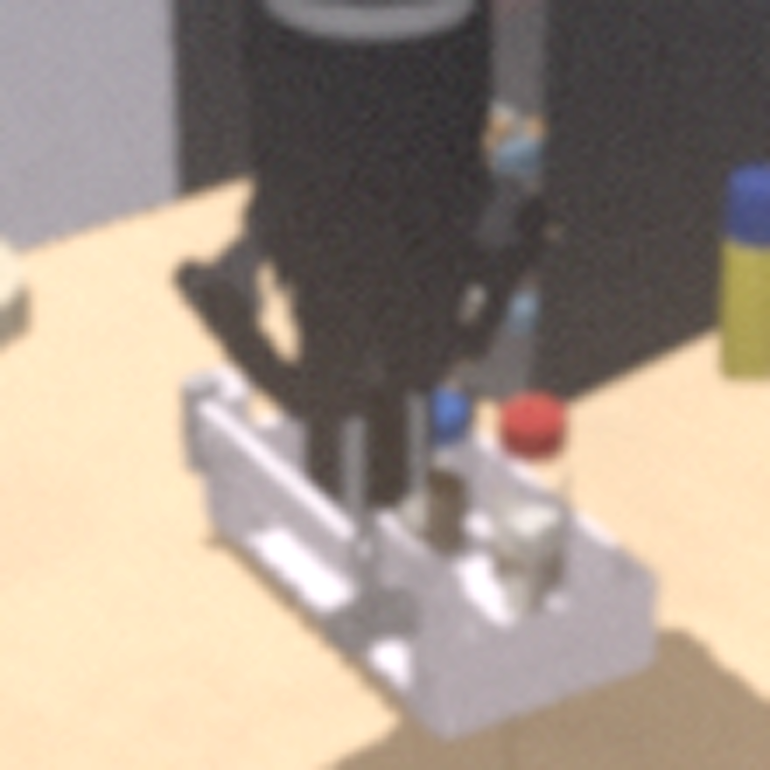

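apply_moves:
  deltas:
    - [0.4,0,0,0,0,0,1]
    - [0.8,0,0,0,0,0,1]
    - [0.8,0,0,0,0,0,1]
  newtons: 100

```text
time: 21.1
tool_pos: [0.5991, 0.1249, 0.0657]
orientation: [0.083, 1.569, -0.08]
ft_force: [-3.8, 4.2, -2.9]
opening: 0.171
```

apply_moves:
  deltas:
    - [0.4,0,0,0,0,0,1]
    - [0.8,0,0,0,0,0,1]
    - [0.8,0,0,0,0,0,1]

```text
time: 21.48
tool_pos: [0.5991, 0.1249, 0.0575]
orientation: [0.083, 1.57, -0.08]
ft_force: [-2.7, 3.7, -5.3]
opening: 0.174
```

apply_moves:
  deltas:
    - [0.2,0,0,0,0,0,1]
    - [0.5,0,0,0,0,0,1]
    - [0.5,0,0,0,0,0,1]

```text
time: 21.85
tool_pos: [0.5992, 0.124, 0.0526]
orientation: [0.082, 1.569, -0.082]
ft_force: [-3.8, 0.9, -3.1]
opening: 0.169
```

```bash
python3 w.py w20; python3 - <<'E'
from h import *
w=load('w20');crop(w,200,130,110,110,6,'w20c.png')
E
```

```text
21.85 [0.59920057 0.12403514 0.05260703] [[-0.0, 0.104, 0.995], [0.0, 0.995, -0.104], [-1.0, 0.0, -0.0]] 0.16921803454422432 [-3.8374107   0.9371203  -3.06167976] [-9.49550415e-03  1.65923151e-01 -1.06441482e-01  1.29864541e+00
  3.57655890e-04  1.66551591e+00]
Ttc [[0.0004, -0.2601, 0.9656, -0.1717], [-0.0002, -0.9656, -0.2601, 0.0663], [1.0, -0.0001, -0.0004, -0.0006], [0.0, 0.0, 0.0, 1.0]] 59.203393839234735
```

View pics/w20c.png

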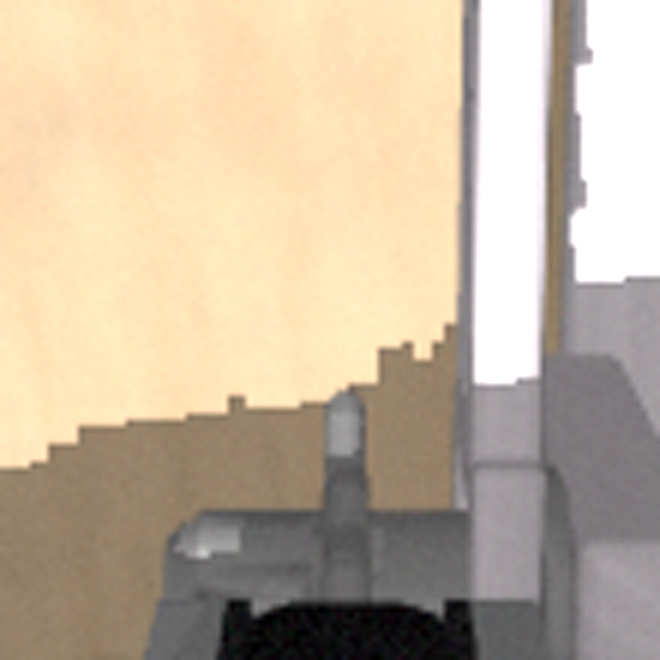

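apply_moves:
  deltas:
    - [0.15,0,0,0,0,0,1]
    - [0.3,0,0,0,0,0,1]
    - [0.3,0,0,0,0,0,1]

```text
time: 22.28
tool_pos: [0.5995, 0.1239, 0.0499]
orientation: [0.082, 1.569, -0.082]
ft_force: [-3.9, -0.6, 0.7]
opening: 0.168
```

```bash
python3 w.py w21; python3 - <<'E'
from h import *
w=load('w21');crop(w,200,130,110,110,6,'w21c.png')
for v in range(192,232,3):
    print(v,[depthpt(w,u,v).round(3).tolist() for u in (257,)])
E
```

```text
22.275 [0.59946962 0.12394493 0.04992263] [[0.0, 0.104, 0.995], [0.0, 0.995, -0.104], [-1.0, 0.0, 0.0]] 0.16787709849411078 [-3.9443338  -0.60990399  0.66129427] [-9.65074717e-03  1.67419876e-01 -1.09741636e-01  1.29329943e+00
  3.73342590e-04  1.66550492e+00]
Ttc [[0.0004, -0.2601, 0.9656, -0.1717], [-0.0002, -0.9656, -0.2601, 0.0663], [1.0, -0.0001, -0.0004, -0.0006], [0.0, 0.0, 0.0, 1.0]] 59.203393839234735
192 [[0.599, 0.13, -0.001]]
195 [[0.599, 0.128, -0.001]]
198 [[0.6, 0.135, 0.032]]
201 [[0.6, 0.135, 0.036]]
204 [[0.599, 0.133, 0.036]]
207 [[0.599, 0.132, 0.038]]
210 [[0.6, 0.135, 0.054]]
213 [[0.6, 0.135, 0.058]]
216 [[0.6, 0.134, 0.059]]
219 [[0.6, 0.134, 0.064]]
222 [[0.6, 0.134, 0.069]]
225 [[0.6, 0.134, 0.072]]
228 [[0.6, 0.133, 0.074]]
231 [[0.6, 0.136, 0.086]]
```

apply_moves:
  deltas:
    - [0.1,0,0,0,0,0,1]
    - [0.2,0,0,0,0,0,1]
    - [0.2,0,0,0,0,0,1]

```text
time: 22.7
tool_pos: [0.5996, 0.124, 0.0491]
orientation: [0.082, 1.568, -0.082]
ft_force: [-8.3, -0.3, 8.8]
opening: 0.171
```

apply_moves:
  deltas:
    - [0.1,0,0,0,0,0,1]
    - [0.1,0,0,0,0,0,1]

```text
time: 22.95
tool_pos: [0.5997, 0.124, 0.0487]
orientation: [0.082, 1.568, -0.082]
ft_force: [-9.1, 0.1, 13.2]
opening: 0.173
```

```bash
python3 w.py w22; python3 - <<'E'
from h import *
w=load('w22')
for v in range(195,235,3):
    print(v,[depthpt(w,u,v).round(3).tolist() for u in (257,)])
E
```

```text
22.95 [0.59970582 0.12402444 0.04866551] [[0.001, 0.104, 0.995], [0.0, 0.995, -0.104], [-1.0, 0.0, 0.001]] 0.1732250039989903 [-9.07107652  0.14234252 13.24711358] [-9.46895423e-03  1.67602506e-01 -1.11861010e-01  1.29005215e+00
  2.92253455e-04  1.66549105e+00]
Ttc [[0.0004, -0.2601, 0.9656, -0.1717], [-0.0002, -0.9656, -0.2601, 0.0663], [1.0, -0.0001, -0.0004, -0.0006], [0.0, 0.0, 0.0, 1.0]] 59.203393839234735
195 [[0.599, 0.128, -0.001]]
198 [[0.6, 0.136, 0.032]]
201 [[0.6, 0.134, 0.033]]
204 [[0.6, 0.134, 0.037]]
207 [[0.6, 0.132, 0.037]]
210 [[0.6, 0.136, 0.055]]
213 [[0.6, 0.135, 0.057]]
216 [[0.6, 0.134, 0.058]]
219 [[0.6, 0.134, 0.063]]
222 [[0.6, 0.134, 0.069]]
225 [[0.6, 0.133, 0.07]]
228 [[0.6, 0.133, 0.072]]
231 [[0.6, 0.137, 0.086]]
234 [[0.6, 0.136, 0.089]]
```

apply_moves:
  deltas:
    - [-0.2,0,0,0,0,0,1]
    - [-0.2,0,0,0,0,0,2.0]
    - [-0.2,0,0,0,0,0,3.5]
    - [-0.2,0,0,0,0,0,3.5]
    - [-0.2,0,0,0,0,0,3.5]
    - [-0.2,0,0,0,0,0,3.5]
  newtons: 40

```text
time: 23.75
tool_pos: [0.5995, 0.124, 0.0489]
orientation: [0.082, 1.569, -0.081]
ft_force: [-0.2, 0.8, 0.8]
opening: 0.414
```

```bash
python3 w.py w23
```

```text
23.75 [0.59946773 0.1240497  0.04887307] [[0.0, 0.104, 0.995], [0.001, 0.995, -0.104], [-1.0, 0.001, 0.0]] 0.41355480675475265 [-0.21332713  0.82860403  0.81709835] [-9.55328253e-03  1.68085903e-01 -1.10943580e-01  1.29145449e+00
  5.12727058e-04  1.66553991e+00]
Ttc [[0.0004, -0.2601, 0.9656, -0.1717], [-0.0002, -0.9656, -0.2601, 0.0663], [1.0, -0.0001, -0.0004, -0.0006], [0.0, 0.0, 0.0, 1.0]] 59.203393839234735
```

View pics/w23.png

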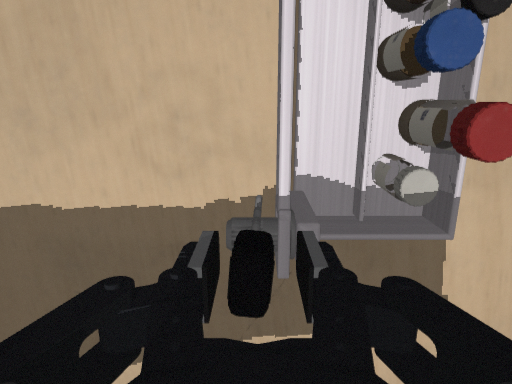

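apply_moves:
  deltas:
    - [-1,0,0,0,0,0,3.5]
    - [-3,0,0,0,0,0,3.5]
    - [-6,0,0,0,0,0,3.5]
    - [-10,0,0,0,0,0,3.5]
    - [-12,0.5,0,0,0,0,3.5]
    - [-12,0.5,0,0,0,0,3.5]

```text
time: 24.55
tool_pos: [0.6014, 0.1292, 0.1722]
orientation: [0.082, 1.564, -0.081]
ft_force: [-0.0, 0.1, -0.4]
opening: 0.408
```

```bash
python3 w.py w24; python3 - <<'E'
from h import *
from rig import viewer
d=viewer.snapshot('scene');crop(d,190,100,110,110,7,'s24.png')
w=load('w24');crop(w,200,130,110,110,6,'w24c.png')
x0,y0=235,170
g=w['color'][y0:235,x0:285].max(2)
m=(g<28).astype(np.uint8);n,l,st,c=cv2.connectedComponentsWithStats(m)
i=1+st[1:,4].argmax();print(st[i]+[x0,y0,0,0,0])
r=cv2.minAreaRect(np.argwhere(l==i)[:,::-1].astype(np.float32));print(r)
P=np.array([depthpt(w,u,v) for v in range(y0,235) for u in range(x0,285) if l[v-y0,u-x0]==i]);print(np.percentile(P,[2,50,98],axis=0))
E
```

```text
24.55 [0.60142295 0.12917713 0.17224974] [[0.005, 0.104, 0.995], [0.001, 0.995, -0.104], [-1.0, 0.001, 0.005]] 0.40780623530505444 [-0.0194762   0.09027582 -0.40331668] [-1.02898935e-03  1.38984116e-01  8.18562992e-02  1.50859279e+00
  5.88002847e-04  1.67366122e+00]
Ttc [[0.0004, -0.2601, 0.9656, -0.1717], [-0.0002, -0.9656, -0.2601, 0.0663], [1.0, -0.0001, -0.0004, -0.0006], [0.0, 0.0, 0.0, 1.0]] 59.203393839234735
[240 179  24  42 851]
((16.555883407592773, 29.273530960083008), (22.318683624267578, 41.41611099243164), 4.39870548248291)
[[0.58751447 0.11147179 0.08840879]
 [0.59653678 0.12625139 0.10751099]
 [0.60513593 0.13690634 0.10947692]]
```

View pics/w24.png

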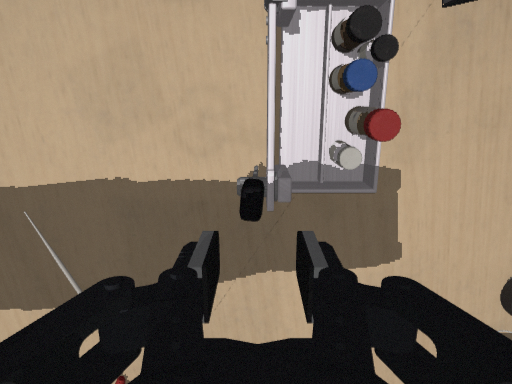

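View pics/w24c.png

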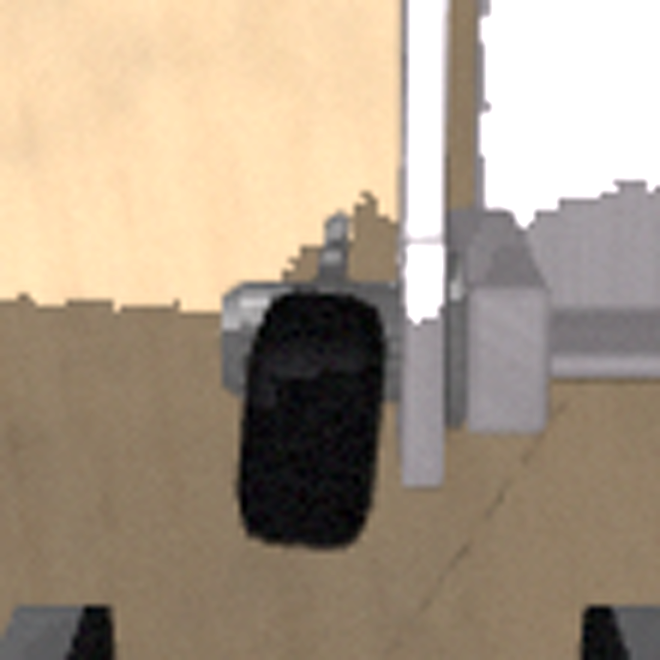

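View pics/s24.png

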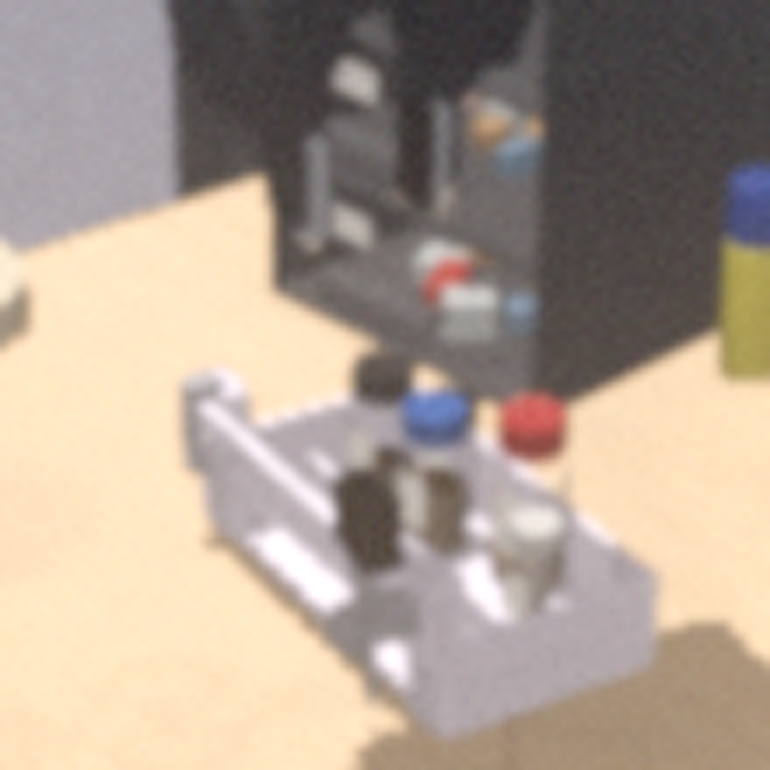

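The cotter is seated, with the grip top at z≈0.109 (expected 0.111) and the bow round the pin's side. It has about 4° of yaw from play in the hole. I'll retreat and check that it's stable.

apply_moves:
  deltas:
    - [-4,0,-2,0,0,0,3.5]
    - [-6,0,-3,0,0,0,3.5]
    - [-6,0,-3,0,0,0,3.5]
    - [-6,0,-3,0,0,0,3.5]
    - [-6,0,-3,0,0,0,3.5]
    - [-6,0,-3,0,0,0,3.5]
    - [-6,0,-3,0,0,0,3.5]

```text
time: 25.52
tool_pos: [0.57, 0.132, 0.2284]
orientation: [0.082, 1.57, -0.082]
ft_force: [-0.0, 0.0, -0.0]
opening: 0.408
```

```bash
python3 w.py w25; python3 - <<'E'
from h import *
w=load('w25')
c=proj(w,np.array([.598,.123,.1]));x0,y0=int(c[0])-25,int(c[1])-30;print(c)
crop(w,x0-25,y0-15,100,100,7,'w25c.png')
g=w['color'][y0:y0+60,x0:x0+50].max(2)
m=(g<28).astype(np.uint8);n,l,st,cc=cv2.connectedComponentsWithStats(m);i=1+st[1:,4].argmax()
r=cv2.minAreaRect(np.argwhere(l==i)[:,::-1].astype(np.float32));print(st[i],r)
P=np.array([depthpt(w,u+x0,v+y0) for v,u in np.argwhere(l==i)]);t=P[P[:,2]>.1];print(t.mean(0),np.percentile(t[:,2],95))
xy=(t[:,:2]-t[:,:2].mean(0)).astype(np.float32);rr=cv2.minAreaRect(xy*1000);print(rr)
E
```

```text
25.525 [0.56998945 0.13201439 0.2284394 ] [[-0.0, 0.104, 0.995], [0.001, 0.995, -0.104], [-1.0, 0.0, -0.0]] 0.4084113335822125 [-0.04112978  0.02122419 -0.03683011] [3.93249167e-03 6.67676758e-02 1.07155470e-01 1.61161747e+00
 5.15901801e-04 1.67909240e+00]
Ttc [[0.0004, -0.2601, 0.9656, -0.1717], [-0.0002, -0.9656, -0.2601, 0.0663], [1.0, -0.0001, -0.0004, -0.0006], [0.0, 0.0, 0.0, 1.0]] 59.203393839234735
[289.79559403 182.43890804]
[ 14  13  20  34 582] ((23.5, 29.5), (33.0, 19.0), 90.0)
[0.59508507 0.12459403 0.10891329] 0.10932624402246194
((-3.5190672874450684, 30.10031509399414), (20.060380935668945, 89.49266815185547), 6.6676812171936035)
```

View pics/w25c.png

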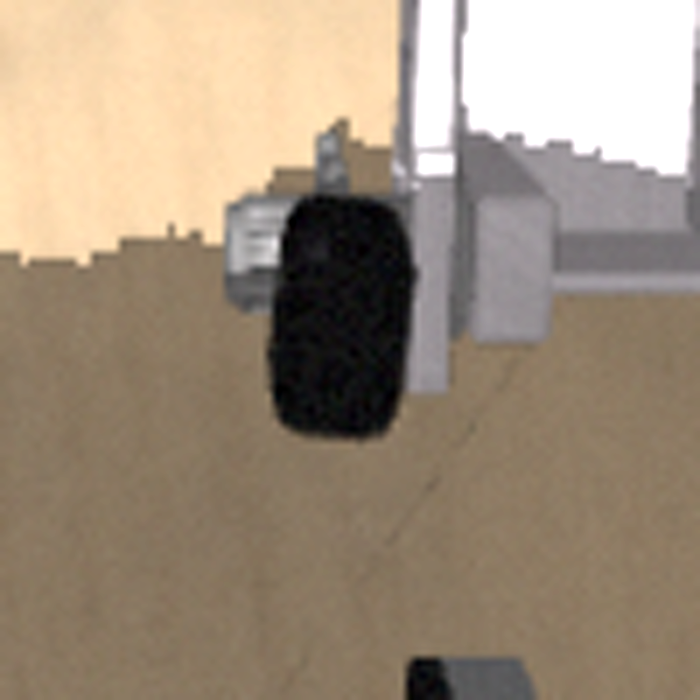

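```bash
python3 -c "
from rig import arm
print(arm.job_done())"
```

```text
the job is handed in; nothing more can be done
None
```

The gate is shut with the pin through its eye. The cotter is seated through the cross hole, with its bow round the pin's side, and I've let go. I handed in at about 25.5 s of the 54 s; no verdict was reported.

**Gate:** My first two pushes slid over it. The visible fingertips ended about 31 mm above the reported TCP, so I pushed again 32 mm lower. The gate then closed onto its stop. In the last closing steps the wrist force rose to about 44 N sideways (about 53 N in all). It came through the fingertips, but it's above the 40 N limit that applies to the arm and gripper body. The wrist limit is 120 N.

**Cotter:** I gripped it at 80 N and raised that to 100 N for the push. The leg went in with almost no force, and the coil stopped on the pin at about 13 N.

**Last checks, about 2 s after release:**
- **Seating:** the cotter was still and the gripper was clear of everything, with zero wrist force. The top of the grip was at z ≈ 0.109 m, against 0.111 m expected.
- **Bow:** before release, its low end was at about 0.03 m, beside the pin as intended.
- **Squareness:** it's not perfectly square. The grip is turned roughly 4° from square and leans outward by a similar amount (about 3 mm at the grip). I put this down to the 4 mm wire's play in the 6 mm hole and left it.

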